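Free three stuck nested parts pots and set them out by size

TASK

Before the teardown starts, take apart the three parts pots that are stuck in one another in the leaning stand, smallest first, and set each upright in the middle of the coaster of its own size: small on small, middle on middle, large on large. Twist each pot as you ease it out along its axis, without snatching and without dragging or lifting the loose stand; set the pots down rather than dropping them, and leave the other things on the bench where they are.

Things in the scene. Friction and masses are not known exactly. Their poses are not given: they have to be found in the camera images.
- pot_small: smallest of three aluminium parts pots, open-topped, 48 mm high, about 60 g: body 31 mm wide (foot 26 mm); from 28 mm above the foot to the rim a ribbed collar 40 mm wide, 20 mm high: grip it there, firmly. Origin: centre of its underside, z along its axis to the mouth. At the start tight in the middle pot, its collar's shoulder on the rim below.
- pot_medium: middle of three aluminium parts pots, open-topped, 56 mm high, about 110 g: body 44 mm wide (foot 39 mm); from 36 mm above the foot to the rim a ribbed collar 53 mm wide, 20 mm high: grip it there, firmly. Rubber ring in its mouth. Origin: centre of its underside, z along its axis to the mouth. At the start tight in the large pot, its collar's shoulder on the rim below.
- pot_large: largest of three aluminium parts pots, open-topped, 64 mm high, about 140 g: body 57 mm wide (foot 52 mm); from 44 mm above the foot to the rim a ribbed collar 66 mm wide, 20 mm high: grip it there, firmly. Rubber ring in its mouth. Origin: centre of its underside, z along its axis to the mouth. At the start tight in the stand's tube, its collar's shoulder on the rim below.
- stand: grey weighted pot stand, loose on rubber feet, 1.1 kg: foot plate 150 x 140 x 18 mm with a tube (74 mm wide, 50 mm long) leaning 30 degrees from vertical towards its own -x side, roughly towards the robot. Not bolted down: a hard straight pull on a pot drags or lifts it along. Origin: centre of its underside; z up, level.
- stand_tube (a point): centre of the floor of the stand's tube (50 mm deep); z along the tube and all the pots' common axis. Rubber rings in tube and pots hold the first 10 mm of drawing out: a straight pull of some 10 N drags the stand before they let go, but a pot turned about its axis as it is drawn (3 mm or more at its wall per mm drawn; to and fro will do) comes with a few newtons. Then it is free.
- coaster_small: the smallest of three round blue silicone coasters, 56 mm in diameter and 4 mm thick, with a white ring printed round its middle; stuck to the bench. Origin: centre of its underside. The three lie in a row from left to right in any order.
- coaster_medium: the middle of three round blue silicone coasters, 72 mm in diameter and 4 mm thick, with a white ring printed round its middle; stuck to the bench. Origin: centre of its underside. The three lie in a row from left to right in any order.
- coaster_large: the largest of three round blue silicone coasters, 88 mm in diameter and 4 mm thick, with a white ring printed round its middle; stuck to the bench. Origin: centre of its underside. The three lie in a row from left to right in any order.
- disk_drive: a flat silvery disk drive, 100 x 70 x 7 mm, lying loose to the right; a bystander. Origin: centre of its underside.
- dish_a: a round pale screw dish, 62 mm in diameter and 14 mm high, standing loose to the left; a bystander. Origin: centre of its underside.
- tweezers_b: black tweezers, 118 x 15 x 9 mm, lying loose far left; a bystander. Origin: centre of its underside.
- driver_yellow: a yellow precision screwdriver, 131 mm long, lying loose far left; a bystander. Origin: centre of its underside.

How it is judged:
On the way, in this order (a step that is already met when the one before it is completed fails the run):
1. the small pot is out of the middle pot, the middle pot still in the large one and the large one in the stand (distance between pot_small and pot_medium above 0.048 m and not (distance between pot_medium and pot_large above 0.048 m) and not (distance between pot_large and stand_tube above 0.026 m)), for 0.1 s.
2. the middle pot is out of the large pot, which is still in the stand (distance between pot_medium and pot_large above 0.048 m and not (distance between pot_large and stand_tube above 0.026 m)), for 0.1 s.
3. the large pot is out of the stand (distance between pot_large and stand_tube above 0.026 m), for 0.1 s.
At the end, for the whole second after the job is handed in: Each pot stands upright (within 0.06 rad) and at rest on the coaster of its own size, its axis within 12 mm of the coaster's centre and its underside no more than 8 mm above the bench; the stand stands level within 20 mm of where it was (horizontal distance between pot_small and coaster_small below 0.012 m and angle between each of pot_small, pot_medium, pot_large's own z axis and vertical below 0.06 rad and height (world z) of each of pot_small, pot_medium, pot_large below 0.008 m and linear speed of each of pot_small, pot_medium, pot_large below 0.02 m/s and horizontal distance between pot_medium and coaster_medium below 0.012 m and horizontal distance between pot_large and coaster_large below 0.012 m and angle between stand's own z axis and vertical below 0.03 rad and distance of stand from where it was at the start of the episode below 0.02 m); the robot touches nothing.
It fails at once if the stand is dragged or lifted: more than 20 mm from where it stood, or tipped by more than 0.12 rad (distance of stand from where it was at the start of the episode above 0.02 m or angle between stand's own z axis and vertical above 0.12 rad).
It fails at once if a pot is snatched: faster than 0.15 m/s while still within 9 mm of its seat ((distance between pot_small and pot_medium below 0.037 m and linear speed of pot_small above 0.15 m/s) or (distance between pot_medium and pot_large below 0.037 m and linear speed of pot_medium above 0.15 m/s) or (distance between pot_large and stand_tube below 0.015 m and linear speed of pot_large above 0.15 m/s)).
It fails at once if a freed pot is let go in the air, more than 15 mm above the bench ((distance between pot_small and pot_medium above 0.048 m and height (world z) of pot_small above 0.015 m and contact force between the fingers and pot_small below 0.1 N) or (distance between pot_medium and pot_large above 0.048 m and height (world z) of pot_medium above 0.015 m and contact force between the fingers and pot_medium below 0.1 N) or (distance between pot_large and stand_tube above 0.026 m and height (world z) of pot_large above 0.015 m and contact force between the fingers and pot_large below 0.1 N)).
It fails at once if a bystander (disk drive, screw dish, tweezers, screwdriver) is pushed more than 20 mm (distance of any of disk_drive, dish_a, tweezers_b, driver_yellow from where it was at the start of the episode above 0.02 m).
It also fails if it takes over 70 s, if anything falls off the work surface, if the arm or the gripper's body presses on something with over 40 N, if the wrist force passes 120 N, or if a joint passes its speed limit or range.

ROBOT

A 6-joint arm with a two-finger parallel gripper is mounted at the origin on a cart in front of the work surface, level with it; the furniture and walls round the work are solid. World frame = base frame: x ahead of the robot, y to its left, z up, the work surface at z = 0. Lengths are in m, angles in rad, forces in N, time in s.
With the tool pointing down it reaches from about 0.375 to 0.9 m from the base axis. Payload 3.1 kg.
Tool frame: the origin (TCP) lies at the very end of the fingers, on their centre line; the grasp point (between the pads) lies 19 mm behind it; z points along the fingers, y is the line along which they close (so a half turn about z gives the same grasp; the last joint's range is limited). The gripper opens to 87 mm and grips with 3 to 60 N. Pads are 19 mm wide; open, the fingers measure 117 mm over their backs; the gripper's body (75 mm by 190 mm) begins 51 mm behind the grasp point.
Start: joints at [-1.292, 0.527, 1.433, -0, 1.181, -0.178], TCP at [0.276, -0.561, 0.223] pointing down, gripper open.
Joint ranges: [-3.08, 3.08], [-0.75, 2.2], [0.22, 2.44], [-1.43, 4.57], [0, 2.65], [-2.85, 2.85]. Speed limits (rad/s): [2.79, 2.79, 3.14, 3.14, 3.14, 3.14].

INTERFACE

Orientations are given as a unit quaternion [x, y, z, w].
In Python, from rig import robot gives the robot as it stands. The module is installed in compiled form; this text tells all that it offers.
- The arm moves only by the tool servo_tool, never from a script. Its argument "rows" is one flat list of numbers, 5 for each row, row after row: the closure, from -1 (fully open) to 1 (shut), so that 0 is half open, then the shift along the tool's x, y, z in m, then the turn about the tool's z in degrees. A call has 1 to 5 rows; each row shifts and turns the commanded pose from where the row before left it, along the tool's axes as they then stand; what a row does not reach is not made up. A row lasts 1/12 s, in which the tool goes at most 41.7 mm and 7.16 degrees, less where a joint would pass 70% of its speed; a pose out of reach is approached as far as the arm can. A call with a gripper value outside its range is refused whole. The fingers move at their own pace and stop on an object; "newtons" is the grip in N (left out, the last holds). Time passes only in rows, so rows that do not move let the fingers close. It gives the time, the measured TCP pose, the force, the opening and the grip force at its end, in the units of the state.
- robot.get_obs(): the state, without advancing time (a new reading comes with each control period).
- robot.camera(name): name is "scene" or "top" or "wrist"; returns a dict with "pixels" (480x640x3 uint8, red, green, blue), "intrinsics" (3x3 intrinsics, pixels), "rvec" (rotation vector, rad) and "tvec" (3), from world to camera coordinates, as OpenCV has them; the wrist camera has in their place "mount" (4x4, takes a point from camera to tool coordinates, whose origin is the TCP and whose axes are the flange's). Camera axes: x right, y down, z forward; pixel columns grow to the right and rows downward; lengths in m; the calibration is good to about 2 mm. A picture is of the moment at which its call begins: read the wrist's pose just before it. There is no depth.
- robot.hand_in(): hands the job in; it is judged then, once.
Trained networks look in a picture, given as the dict that the camera call returned (one of the last four; its "shot" number tells which), for a name from the list of things; names that differ only in an ending like _2 or _b are one class to them, and where a whole thing is asked for, a point or a joint stands for the part that bears it (a point fixed in the world has none). Each returns a list of dicts, best first, with "score" (0 to 1); they miss things now and then, are a little off and sometimes report something else, mostly with a low value. They report only what shows in the picture. A call takes as long as a camera call.
- robot.spot_in(picture, query): "at" ([x, y, z] in m, in world coordinates, good to about 4 mm: the middle of the surface that is visible of it).
- robot.outline_of(picture, query): "region" (480x640 bool, what is visible of it).
- robot.place_of(picture, query): "at" ([x, y, z] in m, in world coordinates, good to about 4 mm: a listed point, or the origin of a listed thing).
The state is a dict: "time": time; "q": joint angles; "joint_velocities": joint speeds; "joint_torque": joint torques, N m; "position": TCP position; "tool_rot": TCP orientation; "ft_force": force on the tool from outside, world axes, zero at the start; "moment": the same for the moment, N m; "grip_width": finger opening in m; "grip_force": force on a finger pad.
Only numpy, scipy, OpenCV 4.12 (cv2) and the standard library are available. Lean on these libraries where they do the work, as an engineer would, in place of code of your own. Each camera call takes 0.05 s, during which the arm holds its last target. There are 200 camera calls.

## Working session

There is one attempt and no reset: what is moved stays moved. The work goes in short steps, Python scripts to look and compute and a tool call to move; the robot and the scene stay as the last step left them, time stands still between calls to the robot, and variables do not carry over. Pictures are saved under pics/ and viewed, at most 10 in all, crops included, and the job is handed in when it is done.

Besides the shell and the picture viewer there is one more tool, called as a command line: name --argument value ..., lists and objects as JSON in quotes. servo_tool: Moves the arm, as the interface text tells. Its arguments: {"type":"object","properties":{"rows":{"type":"array","items":{"type":"number"}},"newtons":{"type":"number"}},"required":["rows"]}

```bash
mkdir -p pics; cat > h.py <<'E'
from rig import robot
import numpy as np, cv2
from scipy.spatial.transform import Rotation as R
def save(p,n): cv2.imwrite('pics/'+n,p['pixels'][:,:,::-1])
E
python3 - <<'E'
from h import *
np.set_printoptions(precision=3,suppress=True)
print({k:np.round(v,3) for k,v in robot.get_obs().items()})
for c in ['scene','top']:
    p=robot.camera(c); save(p,c+'0.png')
    Rm=cv2.Rodrigues(np.array(p['rvec'],float))[0]; print(c,'cam at',-Rm.T@np.array(p['tvec']).ravel())
    for n in 'pot_small pot_medium pot_large stand stand_tube coaster_small coaster_medium coaster_large disk_drive dish_a tweezers_b driver_yellow'.split():
        r=robot.place_of(p,n); print(n,[(np.round(a['at'],3).tolist(),round(a['score'],2)) for a in r[:2]])
E
```

```text
{'time': np.float64(0.0), 'q': array([-1.291,  0.528,  1.434, -0.   ,  1.181, -0.178]), 'joint_velocities': array([ 0.   ,  0.001,  0.   , -0.   , -0.   ,  0.001]), 'joint_torque': array([ -0.   , -44.004, -17.659,   0.063,   0.058,  -0.   ]), 'position': array([ 0.276, -0.56 ,  0.222]), 'tool_rot': array([ 0.974,  0.227, -0.   , -0.001]), 'ft_force': array([ 0.066, -0.294,  0.682]), 'moment': array([ 0.008, -0.03 , -0.05 ]), 'grip_force': np.float64(0.0), 'grip_width': np.float64(0.087)}
scene cam at [-0.462  0.57   0.741]
pot_small [([0.658, -0.014, 0.09], 0.5), ([0.652, -0.019, -0.001], 0.33)]
pot_medium [([0.667, -0.016, 0.067], 0.45), ([0.682, -0.013, 0.042], 0.28)]
pot_large [([0.68, -0.015, 0.042], 0.64)]
stand [([0.653, -0.019, -0.001], 0.91)]
stand_tube [([0.681, -0.013, 0.035], 0.71)]
coaster_small [([0.437, -0.022, 0.0], 0.57)]
coaster_medium [([0.442, 0.174, -0.0], 0.67)]
coaster_large [([0.64, 0.358, -0.005], 0.45)]
disk_drive []
dish_a [([0.561, 0.288, -0.001], 0.62), ([0.688, 0.435, 0.004], 0.53)]
tweezers_b [([0.638, 0.359, -0.003], 0.49)]
driver_yellow [([0.686, 0.431, 0.002], 0.53), ([0.64, 0.359, -0.004], 0.19)]
top cam at [0.491 0.048 1.4  ]
pot_small [([0.666, -0.015, 0.069], 0.72), ([0.654, -0.017, 0.09], 0.68)]
pot_medium [([0.664, -0.019, 0.068], 0.52)]
pot_large [([0.691, 0.432, 0.001], 0.61), ([0.678, -0.012, 0.042], 0.53)]
stand []
stand_tube [([0.681, -0.009, 0.037], 0.82), ([0.692, 0.429, 0.002], 0.44)]
coaster_small [([0.441, -0.022, 0.004], 0.63), ([0.68, -0.011, 0.042], 0.6)]
coaster_medium [([0.444, 0.176, 0.003], 0.84)]
coaster_large [([0.446, 0.178, -0.0], 0.65)]
disk_drive [([0.595, -0.316, 0.0], 0.83), ([0.64, 0.356, -0.0], 0.44)]
dish_a [([0.561, 0.289, 0.002], 0.95), ([0.444, 0.176, 0.0], 0.71)]
tweezers_b []
driver_yellow [([0.688, 0.43, 0.006], 0.71), ([0.596, -0.314, 0.002], 0.66)]
```

```bash
ls -la .
```

```text
total 16
drwxr-xr-x  3 agent agent 4096 Dec  1 18:20 .
drwxr-xr-x 23 root  root  4096 Dec  1 18:19 ..
-rw-r--r--  1 agent agent  156 Dec  1 18:20 h.py
drwxr-xr-x  2 agent agent 4096 Dec  1 18:20 pics
```

View pics/scene0.png

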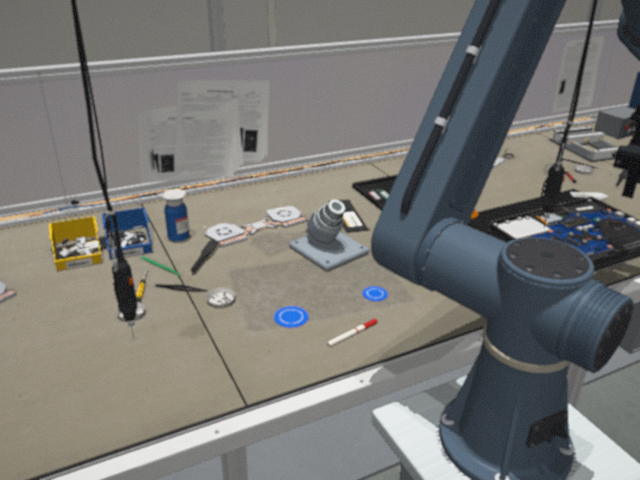

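View pics/top0.png

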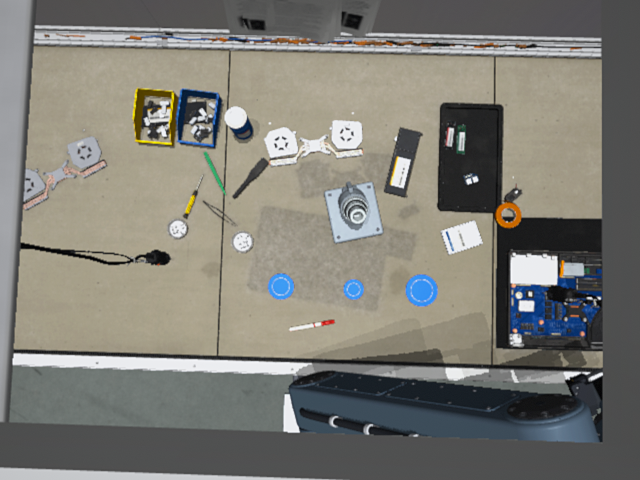

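servo_tool --rows '[-1,0,0,-0.03,6.5,-1,0,0,-0.03,6.5,-1,0,0,-0.03,6.5,-1,0,0,-0.03,6.5,-1,0.02,-0.035,0,0]'

```text
time: 1.72
position: [0.2947, -0.5346, 0.3495]
tool_rot: [1.0, -0.003, 0.002, 0.01]
ft_force: [1.5, -0.9, 1.4]
grip_width: 0.0869
grip_force: 0.0
```

servo_tool --rows '[-1,0.021,-0.035,0,0,-1,0.021,-0.035,0,0,-1,0.021,-0.035,0,0,-1,0.021,-0.035,0,0,-1,0.021,-0.035,0,0]'

```text
time: 2.13
position: [0.401, -0.3483, 0.3428]
tool_rot: [1.0, 0.002, 0.0, 0.0]
ft_force: [1.3, -0.2, 0.3]
grip_width: 0.0871
grip_force: 0.0
```

servo_tool --rows '[-1,0.021,-0.035,0,0,-1,0.021,-0.035,0,0,-1,0.021,-0.035,0,0,-1,0.021,-0.035,0,0,-1,0.021,-0.035,0,0]'

```text
time: 2.55
position: [0.5053, -0.1728, 0.3428]
tool_rot: [1.0, 0.002, 0.0, 0.0]
ft_force: [0.2, -0.5, 0.3]
grip_width: 0.0871
grip_force: 0.0
```

servo_tool --rows '[-1,0.021,-0.035,0,0,-1,0.021,-0.035,0,0,-1,0.021,-0.035,0,0,-1,0.021,-0.035,0,0,-1,0.02,-0.02,0,0]'

```text
time: 2.97
position: [0.6085, -0.0101, 0.3427]
tool_rot: [1.0, 0.003, -0.0, -0.001]
ft_force: [0.2, -0.1, 0.5]
grip_width: 0.0867
grip_force: 0.0
```

```bash
python3 - <<'E'
from h import *
o=robot.get_obs(); print({k:np.round(o[k],4).tolist() for k in ['time','q','position','tool_rot']})
print(np.round(R.from_quat(o['tool_rot']).as_matrix(),3))
p=robot.camera('wrist'); save(p,'w0.png'); print(np.round(p['mount'],3).tolist(), np.round(p['intrinsics'],1).tolist())
t=robot.camera('top')
for n in ['coaster_large','coaster_small','coaster_medium','stand_tube','pot_small','disk_drive']:
    for c in (t,p):
        print(n,[(np.round(a['at'],3).tolist(),round(a['score'],2)) for a in robot.place_of(c,n)[:3]])
# coasters by colour in the top picture
im=t['pixels'].astype(int); m=((im[:,:,2]>180)&(im[:,:,0]<110)&(im[:,:,2]-im[:,:,1]>60)).astype(np.uint8)
m=cv2.morphologyEx(m,cv2.MORPH_CLOSE,np.ones((7,7)))
K=np.array(t['intrinsics']);Rm=cv2.Rodrigues(np.array(t['rvec'],float))[0];tv=np.array(t['tvec']).ravel();C=-Rm.T@tv
n,l,s,c=cv2.connectedComponentsWithStats(m)
for i in range(1,n):
    if s[i,4]>150:
        d=Rm.T@np.linalg.solve(K,[*c[i],1]); X=C+d*(0.004-C[2])/d[2]
        print('blue',c[i].round(1),s[i].tolist(),X.round(4), 'dia',round(2*np.sqrt(s[i,4]/np.pi)/K[0,0]*(C[2]),4))
E
```

```text
{'time': 2.9667, 'q': [-0.2009, 0.396, 1.3171, 0.0016, 1.4289, 1.3628], 'position': [0.6085, -0.0101, 0.3427], 'tool_rot': [1.0, 0.0035, -0.0, -0.0008]}
[[ 1.     0.007 -0.   ]
 [ 0.007 -1.     0.002]
 [-0.    -0.002 -1.   ]]
[[0.001, -0.968, -0.253, 0.07], [1.0, 0.001, 0.0, -0.0], [-0.0, -0.253, 0.968, -0.162], [0.0, 0.0, 0.0, 1.0]] [[432.2, 0.0, 318.3], [0.0, 432.2, 244.0], [0.0, 0.0, 1.0]]
coaster_large [([0.444, -0.211, -0.001], 0.76)]
coaster_large [([0.444, -0.211, 0.003], 0.77), ([0.601, -0.314, -0.003], 0.4)]
coaster_small [([0.561, 0.29, 0.001], 0.46)]
coaster_small [([0.442, -0.025, 0.002], 0.88), ([0.596, -0.319, 0.001], 0.35)]
coaster_medium [([0.443, 0.175, 0.0], 0.86)]
coaster_medium [([0.442, 0.181, -0.001], 0.6)]
stand_tube []
stand_tube []
pot_small []
pot_small [([0.653, -0.012, 0.096], 0.69)]
disk_drive [([0.592, -0.313, 0.001], 0.61), ([0.688, 0.43, 0.002], 0.6)]
disk_drive [([0.594, -0.316, 0.002], 0.96), ([0.564, 0.289, -0.002], 0.52)]
blue [280.6 286.1] [268, 274, 26, 25, 519] [0.4438 0.1777 0.004 ] dia 0.0714
blue [421.1 290. ] [406, 275, 31, 31, 786] [ 0.4446 -0.2097  0.004 ] dia 0.0879
```

View pics/w0.png

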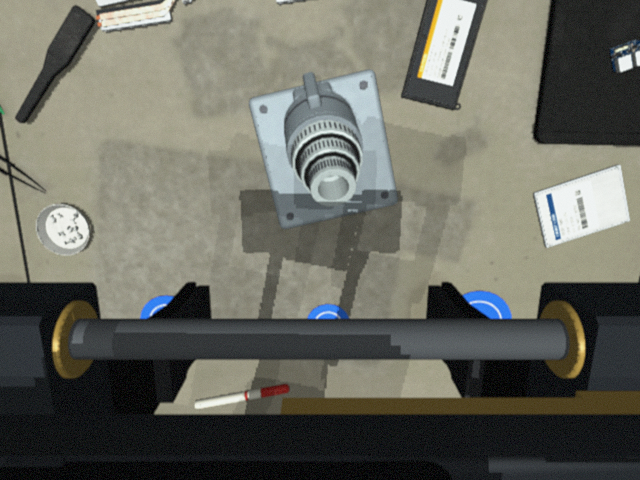

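servo_tool --rows '[-1,0.04,0,0,-6.5,-1,0.04,0,0,-6.5,-1,0.04,0,0,0,-1,0.04,0,0,0,-1,0.04,0,0,0]'

```text
time: 4.08
position: [0.806, 0.0181, 0.3427]
tool_rot: [0.993, 0.115, 0.0, 0.0]
ft_force: [0.5, -0.4, 0.1]
grip_width: 0.0872
grip_force: 0.0
```

servo_tool --rows '[-1,0.03,0,0,0,-1,0.03,0,0,0,-1,0.03,0,0,0,-1,0.03,0,0,0,-1,0,0,0,0]'

```text
time: 4.5
position: [0.903, 0.0461, 0.3245]
tool_rot: [0.993, 0.116, 0.0, -0.001]
ft_force: [-0.3, 0.1, -1.8]
grip_width: 0.0869
grip_force: 0.0
```

```bash
cat > s.py <<'E'
from h import *
o=robot.get_obs(); print({k:np.round(o[k],4).tolist() for k in ['time','q','position','ft_force','grip_width']})
print(np.round(R.from_quat(o['tool_rot']).as_matrix(),3).tolist())
E
python3 s.py
```

```text
{'time': 4.5, 'q': [-0.0729, 0.9865, 0.2238, 0.0027, 1.9313, 1.2664], 'position': [0.903, 0.0461, 0.3245], 'ft_force': [-0.2968, 0.1058, -1.7773], 'grip_width': 0.0869}
[[0.973, 0.23, 0.0], [0.23, -0.973, 0.002], [0.001, -0.002, -1.0]]
```

servo_tool --rows '[-1,-0.04,0,0,0,-1,-0.04,0,0,0,-1,-0.04,0,0,0,-1,-0.04,0,0,0,-1,-0.04,0,0,0]'

```text
time: 4.92
position: [0.7217, 0.0009, 0.3357]
tool_rot: [0.993, 0.115, 0.009, 0.001]
ft_force: [0.5, -0.7, 0.5]
grip_width: 0.0869
grip_force: 0.0
```

servo_tool --rows '[-1,-0.04,0,0.01,0,-1,-0.04,0,0.01,0,-1,-0.04,0,0.01,0,-1,-0.02,0,0,0,-1,0,0,0,0]'

```text
time: 5.33
position: [0.5827, -0.031, 0.303]
tool_rot: [0.993, 0.114, 0.006, 0.001]
ft_force: [0.8, -0.8, 0.5]
grip_width: 0.0871
grip_force: 0.0
```

```bash
cat >> h.py <<'E'
def wcam(p,o):
    T=np.eye(4);T[:3,:3]=R.from_quat(o['tool_rot']).as_matrix();T[:3,3]=o['position']
    W=np.linalg.inv(T@np.array(p['mount'])); return np.array(p['intrinsics']),W[:3,:3],W[:3,3]
def scam(p): return np.array(p['intrinsics']),cv2.Rodrigues(np.array(p['rvec'],float))[0],np.array(p['tvec']).ravel()
def proj(cam,X):
    K,Rm,t=cam; y=(np.atleast_2d(X)@Rm.T+t)@K.T; return y[:,:2]/y[:,2:]
def frame(yaw): # columns: a (axis), u, y
    c,s=np.cos(yaw),np.sin(yaw); return np.array([[-.5*c,-.5*s,.866],[.866*c,.866*s,.5],[-s,c,0]])
def ring(base,F,s,r):
    t=np.linspace(0,2*np.pi,60); return base+s*F[0]+r*(np.cos(t)[:,None]*F[1]+np.sin(t)[:,None]*F[2])
E
python3 - <<'E'
from h import *
o=robot.get_obs();p=robot.camera('wrist'); save(p,'w1.png'); cam=wcam(p,o)
print(np.round(o['position'],4),round(float(o['time']),2))
for n in ['stand_tube','pot_small','pot_medium','pot_large','stand']:
    print(n,[(np.round(a['at'],3).tolist(),round(a['score'],2)) for a in robot.place_of(p,n)[:3]])
im=cv2.resize(p['pixels'][:,:,::-1],None,fx=2,fy=2)
F=frame(np.deg2rad(13.5)); base=np.array([.681,-.011,.036])
for s,r,c in [(110,20,(0,0,255)),(90,26.5,(0,255,0)),(70,33,(255,0,0)),(50,37,(0,255,255))]:
    q=(proj(cam,ring(base,F,s/1e3,r/1e3))*2).astype(int); cv2.polylines(im,[q],True,c,1)
c,s=np.cos(np.deg2rad(13.5)),np.sin(np.deg2rad(13.5))
sx=base-[.028*c,.028*s,0]; pl=[sx[:2]+np.array([c*a*.075-s*b*.07,s*a*.075+c*b*.07]) for a,b in [(1,1),(1,-1),(-1,-1),(-1,1)]]
cv2.polylines(im,[(proj(cam,np.c_[pl,np.full(4,.018)])*2).astype(int)],True,(255,0,255),1)
ctr=(proj(cam,base+.08*F[0])[0]*2).astype(int); x0=max(0,ctr[0]-350);y0=max(0,ctr[1]-300); print('crop',x0,y0)
cv2.imwrite('pics/w1o.png',im[y0:y0+600,x0:x0+700])
E
```

```text
[ 0.5827 -0.031   0.303 ] 5.33
stand_tube [([0.447, 0.183, 0.002], 0.41)]
pot_small [([0.654, -0.014, 0.097], 0.63)]
pot_medium [([0.664, -0.014, 0.062], 0.74)]
pot_large [([0.681, -0.014, 0.046], 0.73)]
stand []
crop 292 0
```

View pics/w1o.png

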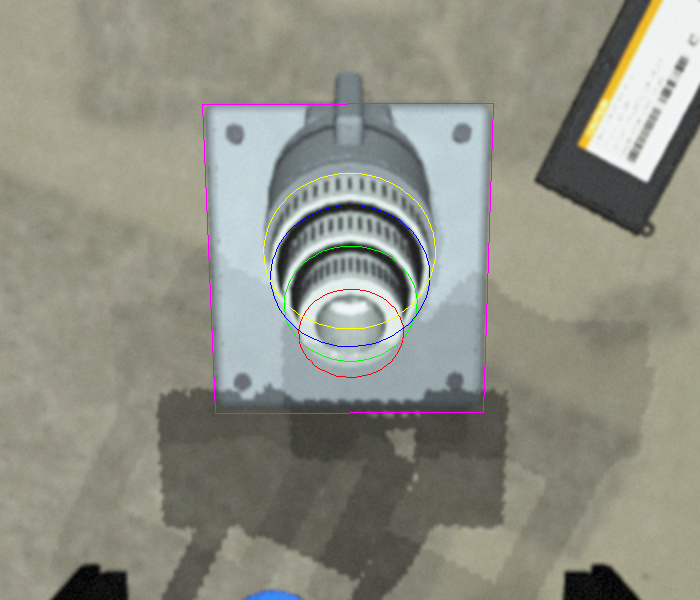

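```bash
python3 - <<'E'
from h import *
import itertools
o=robot.get_obs();p=robot.camera('wrist');sc=robot.camera('scene')
cw=wcam(p,o);cs=scam(sc)
I={'w':cv2.imread('pics/w1.png'),'s':cv2.imread('pics/scene0.png')}
G={}
for k,im in I.items():
    g=cv2.GaussianBlur(cv2.cvtColor(im,cv2.COLOR_BGR2GRAY).astype(np.float32),(0,0),1.0)
    G[k]=(cv2.Sobel(g,cv2.CV_32F,1,0)/8,cv2.Sobel(g,cv2.CV_32F,0,1)/8)
F=frame(np.deg2rad(13.5)); b0=np.array([.681,-.011,.036])
rings=[(.110,.020),(.070,.033),(.090,.0265),(.050,.037)]
def score(k,cam,b,rs):
    tot=0
    for s,r in rs:
        P=ring(b,F,s,r); q=proj(cam,P).astype(np.float32); n=proj(cam,ring(b,F,s,r+.001))-q; n/=np.linalg.norm(n,axis=1)[:,None]
        gx=cv2.remap(G[k][0],q[:,:1],q[:,1:],1)[:,0]; gy=cv2.remap(G[k][1],q[:,:1],q[:,1:],1)[:,0]
        tot+=np.minimum(abs(gx*n[:,0]+gy*n[:,1]),15).mean()
    return tot
d=np.arange(-10,11,2)/1e3 
for rs,nm in [(rings[:1],'small'),(rings,'all')]:
    res=[]
    for dx,dy,dz in itertools.product(d,np.arange(-4,5,2)/1e3,d):
        b=b0+[dx,dy,dz]; a,c=score('w',cw,b,rs),score('s',cs,b,rs); res.append((a+c,a,c,dx,dy,dz))
    res.sort(reverse=True)
    for r in res[:5]: print(nm,np.round(r,3))
out=[]
for k,cam,z in (('w',cw,3),('s',cs,5)):
    im=cv2.resize(I[k],None,fx=z,fy=z,interpolation=cv2.INTER_CUBIC); c=(proj(cam,b0+.08*F[0])[0]*z).astype(int)
    b=b0+np.array(res[0][3:])
    for s,r in rings[:3]: cv2.polylines(im,[(proj(cam,ring(b,F,s,r))*z).astype(int)],True,(0,0,255),1)
    y0=max(0,c[1]-200);out.append(im[y0:y0+400,max(0,c[0]-200):c[0]+200])
cv2.imwrite('pics/fit.png',np.hstack(out))
E
```

```text
small [ 2.0512e+01  5.6280e+00  1.4884e+01 -2.0000e-03  4.0000e-03  6.0000e-03]
small [ 2.0386e+01  5.9630e+00  1.4423e+01  1.0000e-02 -4.0000e-03 -2.0000e-03]
small [2.0128e+01 5.2700e+00 1.4858e+01 6.0000e-03 0.0000e+00 2.0000e-03]
small [ 2.0064e+01  8.0470e+00  1.2017e+01  1.0000e-02  2.0000e-03 -6.0000e-03]
small [ 1.9903e+01  5.0740e+00  1.4829e+01  8.0000e-03 -2.0000e-03  0.0000e+00]
all [ 6.9908e+01  3.0061e+01  3.9847e+01  1.0000e-02 -4.0000e-03 -2.0000e-03]
all [ 6.9652e+01  2.9580e+01  4.0072e+01  1.0000e-02 -4.0000e-03  0.0000e+00]
all [ 6.9588e+01  2.8256e+01  4.1332e+01  8.0000e-03 -4.0000e-03  0.0000e+00]
all [ 6.8160e+01  2.9216e+01  3.8944e+01  8.0000e-03 -2.0000e-03  0.0000e+00]
all [ 6.7872e+01  2.8514e+01  3.9358e+01  8.0000e-03 -4.0000e-03 -2.0000e-03]
```

View pics/fit.png

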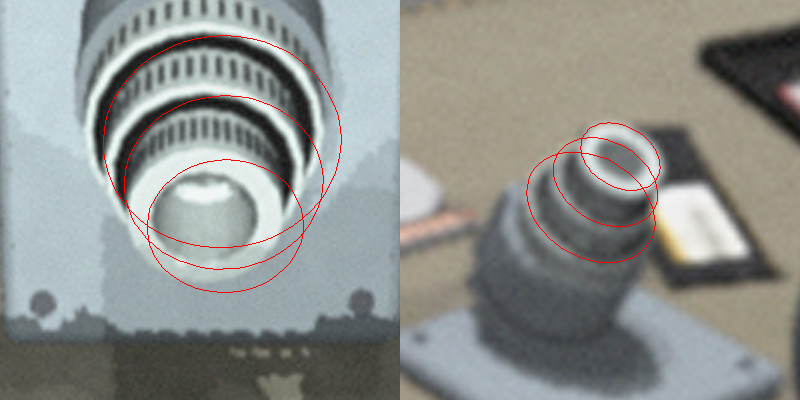

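```bash
python3 - <<'E'
from h import *
o=robot.get_obs();p=robot.camera('wrist');sc=robot.camera('scene');cw=wcam(p,o);cs=scam(sc)
F=frame(np.deg2rad(13.5)); b0=np.array([.681,-.011,.036])
def px(cam,z,q):
    c=(proj(cam,b0+.08*F[0])[0]*z).astype(int); return (np.array(q)+[max(0,c[0]-200),max(0,c[1]-200)])/z
A=[];B=[]
for cam,z,q in ((cw,3,(208,217)),(cs,5,(220,157))):
    K,Rm,t=cam;u=px(cam,z,q);d=Rm.T@np.linalg.solve(K,[*u,1]);d/=np.linalg.norm(d);C=-Rm.T@t
    M=np.eye(3)-np.outer(d,d);A.append(M);B.append(M@C);print(u.round(1),C.round(3))
X=np.linalg.solve(sum(A),sum(B)); print('rim',X.round(4),'resid',[round(float(np.linalg.norm(M@X-b)),4) for M,b in zip(A,B)],'pred',(b0+.11*F[0]).round(4), 'base',(X-.11*F[0]).round(4))
print('depth',(cw[1]@X+cw[2]).round(3), float(o['time']))
E
```

```text
[323. 161.] [ 0.655 -0.014  0.465]
[336.6 206. ] [-0.462  0.57   0.741]
rim [ 0.6383 -0.0251  0.1291] resid [0.0025, 0.0025] pred [ 0.6275 -0.0238  0.1313] base [ 0.6918 -0.0122  0.0339]
depth [ 0.005 -0.062  0.33 ] 5.7333
```

servo_tool --rows '[-1,0.018,0.0015,0.03,0,-1,0.018,0.0015,0.03,0,-1,0.018,0.0013,0.03,0,-1,0,0,0.03,0,-1,0,0,0.03,0]'

```text
time: 6.25
position: [0.6451, -0.0218, 0.1502]
tool_rot: [0.993, 0.116, 0.008, 0.001]
ft_force: [0.3, 0.5, 0.2]
grip_width: 0.0867
grip_force: 0.0
```

```bash
cat > look.py <<'E'
from h import *
import sys
n=sys.argv[1]; base=np.array(eval(sys.argv[2])); z=3
o=robot.get_obs();p=robot.camera('wrist');save(p,n+'.png');cw=wcam(p,o);F=frame(np.deg2rad(13.5))
print(np.round(o['position'],4),round(float(o['time']),2),np.round(R.from_quat(o['tool_rot']).as_matrix()[:,0],3))
im=cv2.resize(p['pixels'][:,:,::-1],None,fx=z,fy=z,interpolation=cv2.INTER_CUBIC)
for s,r in eval(sys.argv[3]): cv2.polylines(im,[(proj(cw,ring(base,F,s/1e3,r/1e3))*z).astype(int)],True,(0,0,255),1)
c=(proj(cw,base+.09*F[0])[0]*z).astype(int);x0=max(0,c[0]-400);y0=max(0,c[1]-300);print('crop',x0,y0)
cv2.imwrite('pics/'+n+'o.png',im[y0:y0+600,x0:x0+800])
E
python3 look.py w2 "[.686,-.011,.036]" "[(110,20),(90,26.5),(70,33)]"
```

```text
[ 0.6451 -0.0218  0.1502] 6.25 [0.973 0.23  0.015]
crop 546 560
```

View pics/w2o.png

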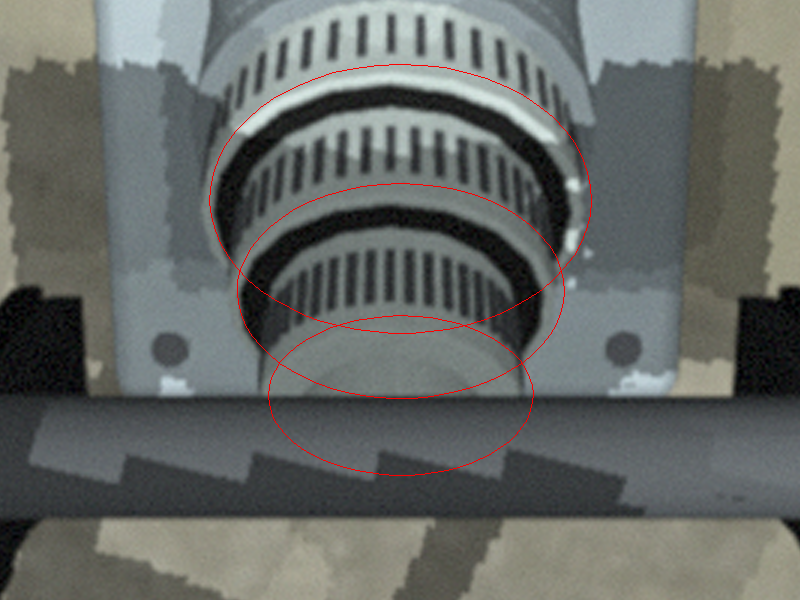

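```bash
python3 s.py
```

```text
{'time': 6.3, 'q': [-0.2089, 0.639, 1.4647, 0.0041, 1.0364, 1.1285], 'position': [0.6401, -0.0211, 0.1435], 'ft_force': [-2.0729, -0.175, -4.499], 'grip_width': 0.0869}
[[0.973, 0.229, 0.002], [0.229, -0.973, 0.003], [0.003, -0.003, -1.0]]
```

servo_tool --rows '[-1,-0.002,0,0.01,0,-1,-0.002,0,0.01,0,-1,0,0,0.005,0,-1,0,0,0,0]'

```text
time: 6.63
position: [0.6402, -0.0231, 0.1272]
tool_rot: [0.993, 0.115, 0.007, 0.001]
ft_force: [-0.2, -0.3, -0.6]
grip_width: 0.0868
grip_force: 0.0
```

servo_tool --rows '[1,0,0,0,0,1,0,0,0,0,1,0,0,0,0,1,0,0,0,0,1,0,0,0,0]' --newtons 20

```text
time: 7.05
position: [0.6405, -0.023, 0.1277]
tool_rot: [0.993, 0.115, 0.008, 0.001]
ft_force: [1.0, 0.0, -0.2]
grip_width: 0.0617
grip_force: 0.0
```

servo_tool --rows '[1,0,0,0,0,1,0,0,0,0]' --newtons 45

```text
time: 7.22
position: [0.6402, -0.023, 0.1271]
tool_rot: [0.993, 0.115, 0.007, 0.001]
ft_force: [-0.5, 0.8, -0.0]
grip_width: 0.0485
grip_force: 0.0
```

```bash
python3 s.py
```

```text
{'time': 7.2167, 'q': [-0.2118, 0.6558, 1.486, 0.0044, 0.9858, 1.1256], 'position': [0.6402, -0.023, 0.1271], 'ft_force': [-0.5427, 0.8017, -0.0036], 'grip_width': 0.0485}
[[0.973, 0.229, 0.015], [0.229, -0.973, 0.001], [0.014, 0.003, -1.0]]
```

servo_tool --rows '[-0.1,-0.002,0,0.004,0,-0.1,-0.002,0,0.0045,0,-0.1,0,0,0,0]' --newtons 20

```text
time: 7.47
position: [0.6368, -0.024, 0.1187]
tool_rot: [0.993, 0.115, 0.008, 0.0]
ft_force: [-0.3, 1.0, 4.8]
grip_width: 0.0478
grip_force: 2.4
```

```bash
python3 s.py; python3 look.py w3 "[.686,-.0095,.036]" "[(110,20)]"; python3 s.py
```

```text
{'time': 7.4667, 'q': [-0.2148, 0.6626, 1.5017, 0.0052, 0.9621, 1.1226], 'position': [0.6368, -0.024, 0.1187], 'ft_force': [-0.3278, 1.0121, 4.8403], 'grip_width': 0.0478}
[[0.973, 0.228, 0.016], [0.228, -0.974, 0.001], [0.016, 0.003, -1.0]]
[ 0.6368 -0.024   0.1187] 7.47 [0.973 0.228 0.016]
crop 534 575
{'time': 7.5167, 'q': [-0.2147, 0.6625, 1.5015, 0.005, 0.9625, 1.1227], 'position': [0.6368, -0.024, 0.1188], 'ft_force': [-0.2565, 1.8374, 3.6405], 'grip_width': 0.0477}
[[0.973, 0.228, 0.016], [0.228, -0.974, 0.001], [0.015, 0.003, -1.0]]
```

servo_tool --rows '[-0.1,0,0,-0.003,0,1,0,0,0,0,1,0,0,0,0,1,0,0,0,0,1,0,0,0,0]' --newtons 20

```text
time: 7.93
position: [0.6353, -0.0216, 0.1214]
tool_rot: [0.993, 0.115, 0.006, -0.002]
ft_force: [-0.6, 6.1, 4.1]
grip_width: 0.0396
grip_force: 20.0
```

servo_tool --rows '[1,0,0,0,0,1,0,0,0,0,1,0,0,0,0]' --newtons 45

```text
time: 8.18
position: [0.6353, -0.0216, 0.1213]
tool_rot: [0.993, 0.115, 0.006, -0.002]
ft_force: [-1.7, 5.0, 4.7]
grip_width: 0.0395
grip_force: 45.0
```

```bash
python3 s.py
```

```text
{'time': 8.1833, 'q': [-0.2129, 0.6586, 1.5012, 0.0084, 0.971, 1.1229], 'position': [0.6353, -0.0216, 0.1213], 'ft_force': [-1.6992, 5.0376, 4.7024], 'grip_width': 0.0395}
[[0.974, 0.228, 0.012], [0.228, -0.974, 0.004], [0.013, -0.002, -1.0]]
```

servo_tool --rows '[1,0,-0.0015,0,5,1,-0.0002,-0.001,-0.0004,-5,1,-0.0002,0,-0.0004,-5,1,-0.0002,0,-0.0004,5,1,-0.0002,0,-0.0004,5]'

```text
time: 8.6
position: [0.6346, -0.0213, 0.1221]
tool_rot: [0.998, 0.07, 0.007, -0.0]
ft_force: [0.7, 0.7, -3.3]
grip_width: 0.0389
grip_force: 45.0
```

```bash
python3 s.py
```

```text
{'time': 8.6, 'q': [-0.2112, 0.6563, 1.5037, 0.0046, 0.969, 1.2163], 'position': [0.6346, -0.0213, 0.1221], 'ft_force': [0.665, 0.709, -3.2937], 'grip_width': 0.0389}
[[0.99, 0.14, 0.013], [0.14, -0.99, 0.001], [0.013, 0.001, -1.0]]
```

servo_tool --rows '[1,-0.0002,0,-0.0004,-6.5,1,-0.0002,0,-0.0004,-6.5,1,-0.0002,0,-0.0004,6.5,1,-0.0002,0,-0.0004,6.5,1,-0.0002,0,-0.0004,-6.5]'

```text
time: 9.02
position: [0.6339, -0.0216, 0.1237]
tool_rot: [0.992, 0.125, 0.007, 0.0]
ft_force: [2.8, -0.4, -5.2]
grip_width: 0.0393
grip_force: 45.0
```

servo_tool --rows '[1,-0.0002,0,-0.0004,-6.5,1,-0.0002,0,-0.0004,6.5,1,-0.0002,0,-0.0004,6.5,1,-0.0002,0,-0.0004,-6.5,1,-0.0002,0,-0.0004,-6.5]'

```text
time: 9.43
position: [0.6324, -0.0221, 0.1254]
tool_rot: [0.983, 0.186, 0.006, 0.001]
ft_force: [1.7, 0.3, -4.6]
grip_width: 0.0394
grip_force: 45.0
```

```bash
python3 s.py; python3 look.py w4 "[.686,-.0095,.036]" "[(110,20),(90,26.5),(70,33)]"
```

```text
{'time': 9.4333, 'q': [-0.2131, 0.6497, 1.5066, 0.0044, 0.9735, 0.9809], 'position': [0.6324, -0.0221, 0.1254], 'ft_force': [1.6655, 0.2876, -4.594], 'grip_width': 0.0394}
[[0.931, 0.366, 0.012], [0.366, -0.931, 0.001], [0.012, 0.004, -1.0]]
[ 0.6324 -0.0221  0.1254] 9.43 [0.931 0.366 0.012]
crop 563 533
```

View pics/w4o.png

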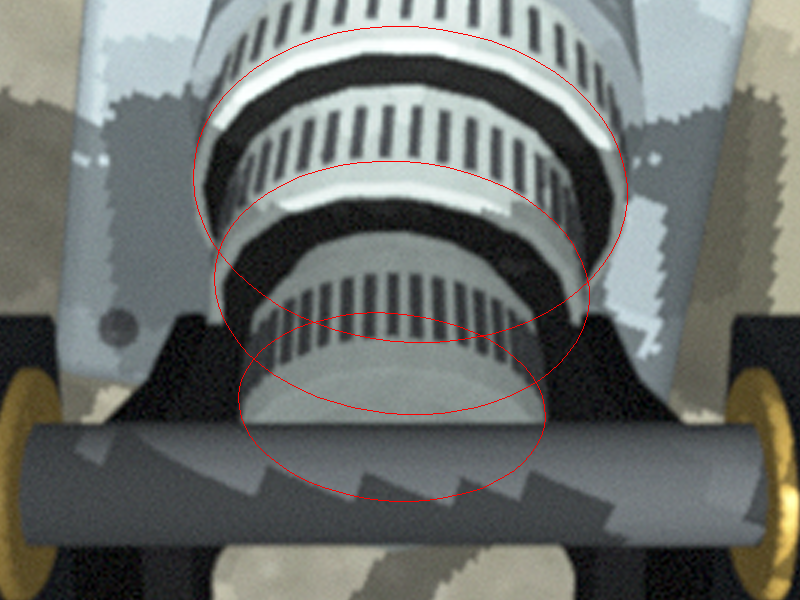

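servo_tool --rows '[1,-0.0002,0,-0.0004,6.5,1,-0.0002,0,-0.0004,6.5,1,-0.0002,0,-0.0004,-6.5,1,-0.0002,0,-0.0004,-6.5,1,-0.0002,0,-0.0004,6.5]'

```text
time: 9.9
position: [0.6308, -0.0223, 0.1286]
tool_rot: [0.992, 0.13, 0.006, 0.0]
ft_force: [-1.2, 1.4, 1.2]
grip_width: 0.039
grip_force: 45.0
```

servo_tool --rows '[1,-0.0002,0,-0.0004,6.5,1,-0.0002,0,-0.0004,-6.5,1,-0.0002,0,-0.0004,-6.5,1,-0.0002,0,-0.0004,6.5,1,-0.0002,0,-0.0004,6.5]'

```text
time: 10.32
position: [0.6307, -0.0227, 0.1305]
tool_rot: [0.998, 0.068, 0.007, 0.0]
ft_force: [1.2, 1.5, -1.4]
grip_width: 0.0393
grip_force: 45.0
```

servo_tool --rows '[1,-0.0003,0,-0.0005,-6.5,1,-0.0003,0,-0.0005,-6.5,1,-0.0003,0,-0.0005,6.5,1,-0.0003,0,-0.0005,6.5,1,-0.0003,0,-0.0005,-6.5]'

```text
time: 10.73
position: [0.6293, -0.0229, 0.133]
tool_rot: [0.992, 0.125, 0.007, 0.0]
ft_force: [-0.5, 0.3, -0.6]
grip_width: 0.0391
grip_force: 45.0
```

```bash
python3 s.py
```

```text
{'time': 10.7333, 'q': [-0.2154, 0.6358, 1.5105, 0.0044, 0.9822, 1.1031], 'position': [0.6293, -0.0229, 0.133], 'ft_force': [-0.4603, 0.3236, -0.6397], 'grip_width': 0.0391}
[[0.969, 0.247, 0.014], [0.247, -0.969, 0.001], [0.013, 0.003, -1.0]]
```

servo_tool --rows '[1,-0.0025,0,-0.0043,0,1,-0.0025,0,-0.0043,0,1,-0.0025,0,-0.0043,0,1,-0.0025,0,-0.0043,0,1,-0.0025,0,-0.0043,0]'

```text
time: 11.15
position: [0.617, -0.0263, 0.1554]
tool_rot: [0.992, 0.128, 0.007, 0.001]
ft_force: [0.5, -1.1, -0.6]
grip_width: 0.0394
grip_force: 45.0
```

servo_tool --rows '[1,-0.0025,0,-0.0043,0,1,-0.0025,0,-0.0043,0,1,-0.012,-0.003,-0.002,0,1,-0.022,-0.0056,0,0,1,-0.022,-0.0056,0,0]'

```text
time: 11.57
position: [0.5544, -0.0282, 0.165]
tool_rot: [0.992, 0.128, 0.008, 0.001]
ft_force: [0.4, -0.6, 0.0]
grip_width: 0.0393
grip_force: 45.0
```

servo_tool --rows '[1,-0.022,-0.0056,0.01,0,1,-0.022,-0.0056,0.015,0,1,-0.022,-0.0056,0.02,0,1,-0.022,-0.0056,0.02,0,1,-0.022,-0.0056,0.02,0]'

```text
time: 11.98
position: [0.4418, -0.029, 0.0781]
tool_rot: [0.992, 0.128, 0.008, 0.001]
ft_force: [0.0, -0.3, -0.9]
grip_width: 0.0394
grip_force: 45.0
```

servo_tool --rows '[1,-0.012,-0.0035,0.01,0,1,0,0,0,0]'

```text
time: 12.15
position: [0.4246, -0.0272, 0.0663]
tool_rot: [0.992, 0.128, 0.003, -0.002]
ft_force: [-0.3, 0.5, -0.3]
grip_width: 0.0392
grip_force: 45.0
```

```bash
python3 s.py; python3 - <<'E'
from h import *
p=robot.camera('scene');save(p,'s1.png')
t=robot.camera('top')
for c in (p,t):
  for n in ['coaster_small','pot_small']:
    print(n,[(np.round(a['at'],3).tolist(),round(a['score'],2)) for a in robot.place_of(c,n)[:3]])
cam=scam(p);q=proj(cam,[.43,-.02,.05])[0].astype(int)
cr=p['pixels'][max(0,q[1]-75):q[1]+75,q[0]-100:q[0]+100,::-1];cv2.imwrite('pics/s1c.png',cv2.resize(cr,None,fx=4,fy=4,interpolation=cv2.INTER_CUBIC))
E
```

```text
{'time': 12.15, 'q': [-0.3318, 0.57, 2.0612, 0.0109, 0.5067, 0.9735], 'position': [0.4246, -0.0272, 0.0663], 'ft_force': [-0.2804, 0.5326, -0.2525], 'grip_width': 0.0392}
[[0.967, 0.253, 0.005], [0.253, -0.967, 0.004], [0.006, -0.002, -1.0]]
coaster_small []
pot_small []
coaster_small [([0.654, -0.014, 0.002], 0.28)]
pot_small []
```

View pics/s1c.png

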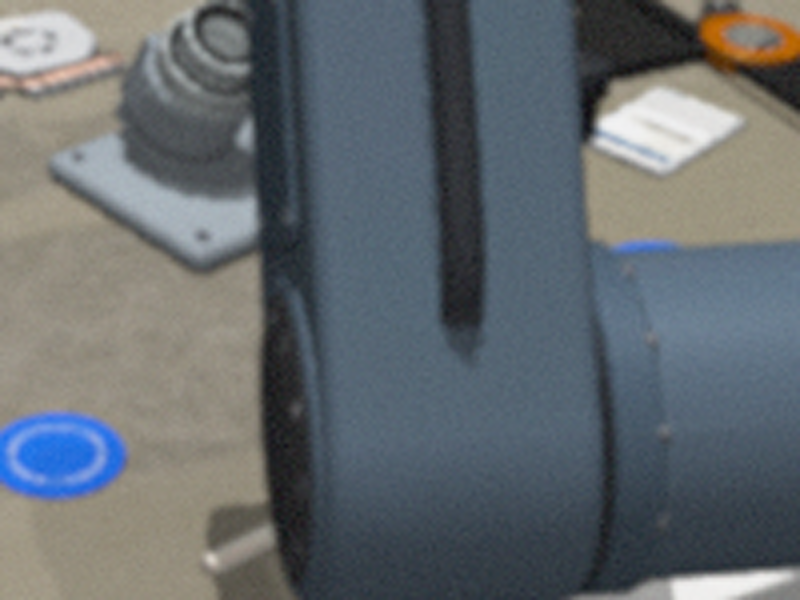

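servo_tool --rows '[1,-0.002,0,0.006,0,1,-0.002,0,0.006,0,1,-0.002,0,0.005,0,1,0,0,0.001,0,1,0,0,0,0]'

```text
time: 12.87
position: [0.4236, -0.0298, 0.0489]
tool_rot: [0.992, 0.128, 0.006, 0.0]
ft_force: [-0.2, 0.2, -0.7]
grip_width: 0.0397
grip_force: 45.0
```

servo_tool --rows '[1,0,0,0.001,0,1,0,0,0.001,0,1,0,0,0,0]'

```text
time: 13.12
position: [0.4244, -0.03, 0.0475]
tool_rot: [0.992, 0.128, 0.007, 0.001]
ft_force: [-0.4, 0.3, -1.2]
grip_width: 0.0395
grip_force: 45.0
```

servo_tool --rows '[1,0,0,0.001,0,1,0,0,0.001,0,1,0,0,0,0]'

```text
time: 13.37
position: [0.4244, -0.03, 0.0455]
tool_rot: [0.992, 0.128, 0.007, 0.001]
ft_force: [0.6, 0.6, 0.0]
grip_width: 0.0395
grip_force: 45.0
```

```bash
python3 s.py
```

```text
{'time': 13.3667, 'q': [-0.3385, 0.6176, 2.0788, 0.013, 0.432, 0.9634], 'position': [0.4244, -0.03, 0.0455], 'ft_force': [0.6345, 0.6425, 0.0081], 'grip_width': 0.0395}
[[0.967, 0.254, 0.014], [0.254, -0.967, 0.001], [0.014, 0.003, -1.0]]
```

servo_tool --rows '[1,-0.003,0,0,0,1,-0.003,0,0.001,0,1,0,0,0.001,0,1,0,0,0,0]'

```text
time: 13.7
position: [0.4181, -0.0315, 0.0434]
tool_rot: [0.992, 0.128, 0.007, 0.0]
ft_force: [0.7, -0.0, -0.4]
grip_width: 0.039
grip_force: 45.0
```

servo_tool --rows '[1,0,0,0.001,0,1,0,0,0,0]'

```text
time: 13.87
position: [0.4187, -0.0316, 0.0424]
tool_rot: [0.992, 0.128, 0.007, 0.001]
ft_force: [-0.8, -0.6, -0.6]
grip_width: 0.0392
grip_force: 45.0
```

servo_tool --rows '[1,0,0,0.001,0,1,0,0,0,0]'

```text
time: 14.03
position: [0.4187, -0.0315, 0.0414]
tool_rot: [0.992, 0.128, 0.007, 0.001]
ft_force: [0.0, 0.2, 0.0]
grip_width: 0.0395
grip_force: 45.0
```

```bash
python3 s.py
```

```text
{'time': 14.0333, 'q': [-0.3468, 0.6255, 2.0946, 0.014, 0.4084, 0.954], 'position': [0.4187, -0.0315, 0.0414], 'ft_force': [0.0023, 0.2381, 0.0316], 'grip_width': 0.0395}
[[0.967, 0.254, 0.014], [0.254, -0.967, 0.001], [0.014, 0.003, -1.0]]
```

servo_tool --rows '[1,0,-0.002,0.001,0,1,0,0,0,0]'

```text
time: 14.2
position: [0.4178, -0.0292, 0.0403]
tool_rot: [0.992, 0.128, 0.007, 0.0]
ft_force: [-1.4, -0.4, -1.4]
grip_width: 0.0392
grip_force: 45.0
```

servo_tool --rows '[1,0,0,0.001,0,1,0,0,0,0]'

```text
time: 14.37
position: [0.4179, -0.0294, 0.0395]
tool_rot: [0.992, 0.128, 0.007, 0.0]
ft_force: [-0.1, 0.2, 2.9]
grip_width: 0.0389
grip_force: 45.0
```

servo_tool --rows '[1,0,0,0.001,0,1,0,0,0,0]'

```text
time: 14.53
position: [0.4177, -0.0294, 0.039]
tool_rot: [0.992, 0.128, 0.007, 0.0]
ft_force: [-1.9, 1.0, 9.2]
grip_width: 0.0394
grip_force: 45.0
```

servo_tool --rows '[1,0,0,0.001,0,1,0,0,0,0]'

```text
time: 14.7
position: [0.4176, -0.0294, 0.0387]
tool_rot: [0.992, 0.128, 0.007, 0.001]
ft_force: [-3.6, 0.8, 18.7]
grip_width: 0.0392
grip_force: 45.0
```

servo_tool --rows '[1,0,0,-0.0017,0,1,0,0,0,0,1,0,0,0,0]' --newtons 8

```text
time: 14.95
position: [0.4182, -0.0296, 0.0393]
tool_rot: [0.992, 0.128, 0.007, 0.001]
ft_force: [0.1, -0.9, 2.5]
grip_width: 0.0396
grip_force: 8.0
```

servo_tool --rows '[1,0.002,0,-0.0002,0,1,0.002,0,-0.0002,0,1,0.002,0,-0.0002,0,1,0.002,0,-0.0002,0,1,0,0,0,0]'

```text
time: 15.37
position: [0.4263, -0.0274, 0.04]
tool_rot: [0.992, 0.128, 0.007, 0.001]
ft_force: [-0.6, 0.1, 1.5]
grip_width: 0.0402
grip_force: 8.0
```

```bash
python3 s.py; python3 - <<'E'
from h import *
p=robot.camera('wrist');save(p,'w5.png');print([(np.round(a['at'],3).tolist(),round(a['score'],2)) for a in robot.place_of(p,'pot_small')[:3]])
E
```

```text
{'time': 15.3667, 'q': [-0.3311, 0.6314, 2.077, 0.0134, 0.4197, 0.9703], 'position': [0.4263, -0.0274, 0.04], 'ft_force': [-0.6412, 0.0866, 1.4768], 'grip_width': 0.0402}
[[0.967, 0.254, 0.015], [0.254, -0.967, 0.001], [0.014, 0.003, -1.0]]
[([0.439, -0.022, 0.01], 0.87)]
```

servo_tool --rows '[1,0.0022,0,0.0003,0,1,0.0022,0,0.0003,0,1,0.0022,0,0.0003,0,1,0.0022,0,0.0003,0,1,0,0,0,0]'

```text
time: 15.88
position: [0.4351, -0.0252, 0.039]
tool_rot: [0.992, 0.128, 0.008, 0.001]
ft_force: [-0.6, 0.2, 3.1]
grip_width: 0.0398
grip_force: 8.0
```

servo_tool --rows '[1,0.0022,0,0.0004,0,1,0.0022,0,0.0004,0,1,0,0,0.0004,0,1,0,0,0,0]'

```text
time: 16.22
position: [0.4393, -0.0241, 0.038]
tool_rot: [0.992, 0.128, 0.008, 0.001]
ft_force: [-0.3, 1.2, 3.9]
grip_width: 0.0399
grip_force: 8.0
```

```bash
python3 s.py; python3 - <<'E'
from h import *
o=robot.get_obs();p=robot.camera('wrist');save(p,'w6.png');print([(np.round(a['at'],3).tolist(),round(a['score'],2)) for a in robot.place_of(p,'pot_small')[:3]])
cw=wcam(p,o);z=3;im=cv2.resize(p['pixels'][:,:,::-1],None,fx=z,fy=z,interpolation=cv2.INTER_CUBIC)
t=np.linspace(0,6.3,60);ax=np.array([.439,-.0235])
for h,r in [(.052,.020),(.004,.013),(.004,.028)]:
    q=proj(cw,np.c_[ax[0]+r*np.cos(t),ax[1]+r*np.sin(t),np.full(60,h)]);cv2.polylines(im,[(q*z).astype(int)],True,(0,0,255),1)
c=(proj(cw,[*ax,.03])[0]*z).astype(int);print(c);cv2.imwrite('pics/w6o.png',im[max(0,c[1]-300):c[1]+300,max(0,c[0]-400):c[0]+400])
E
```

```text
{'time': 16.2167, 'q': [-0.3137, 0.6411, 2.0466, 0.0127, 0.4393, 0.9888], 'position': [0.4393, -0.0241, 0.038], 'ft_force': [-0.3326, 1.1647, 3.9417], 'grip_width': 0.0399}
[[0.967, 0.254, 0.016], [0.254, -0.967, 0.001], [0.015, 0.003, -1.0]]
[([0.441, -0.02, 0.005], 0.95)]
[948 910]
```

View pics/w6o.png

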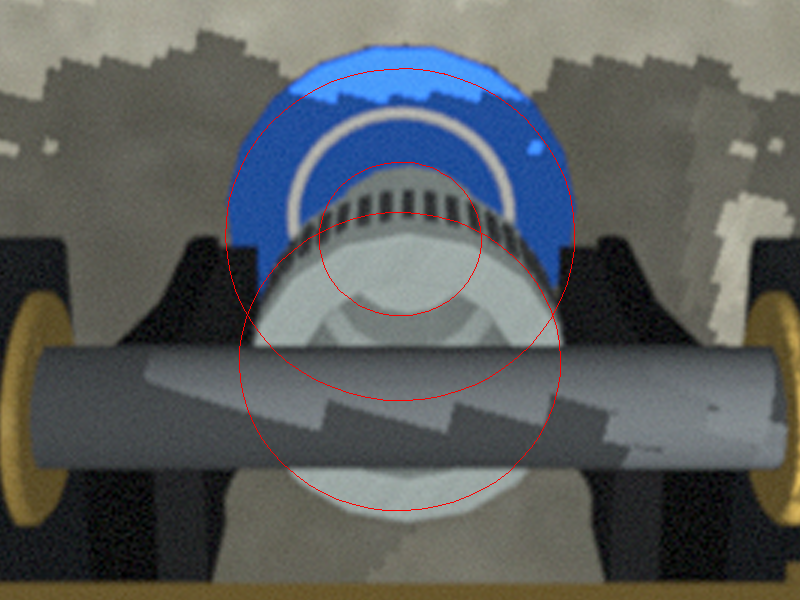

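servo_tool --rows '[1,0.0015,0,0.0002,0,-1,0,0,-0.001,0,-1,0,0,0,0,-1,0,0,0,0,-1,0,0,0,0]'

```text
time: 16.73
position: [0.44, -0.0238, 0.0385]
tool_rot: [0.992, 0.128, 0.007, 0.001]
ft_force: [0.3, -0.0, 0.3]
grip_width: 0.0591
grip_force: 0.0
```

servo_tool --rows '[-1,0,0,-0.004,0,-1,0,0,-0.012,0,-1,0,0,-0.025,0,-1,0,0,-0.035,0,-1,0,0,-0.035,0]'

```text
time: 17.15
position: [0.4374, -0.0236, 0.1505]
tool_rot: [0.992, 0.128, 0.006, -0.0]
ft_force: [1.1, -0.4, 0.2]
grip_width: 0.0853
grip_force: 0.0
```

servo_tool --rows '[-1,0.03,0.007,-0.015,1.2,-1,0.034,0.008,0,0,-1,0.034,0.008,0,0,-1,0.034,0.008,0,0,-1,0.034,0.008,0,0]'

```text
time: 17.57
position: [0.61, -0.0221, 0.1678]
tool_rot: [0.993, 0.118, 0.007, 0.001]
ft_force: [0.3, -1.5, 0.3]
grip_width: 0.0866
grip_force: 0.0
```

servo_tool --rows '[-1,0.034,0.008,0,0,-1,0,0,0.015,0,-1,0,0,0.015,0,-1,0,0,0,0]'

```text
time: 17.9
position: [0.6419, -0.0216, 0.1344]
tool_rot: [0.993, 0.118, 0.004, -0.001]
ft_force: [-0.6, -0.0, -0.4]
grip_width: 0.0871
grip_force: 0.0
```

```bash
python3 s.py; python3 - <<'E'
from h import *
t=robot.camera('top');w=robot.camera('wrist');save(w,'w7.png');save(t,'t7.png')
for c in (t,w):
  for n in ['pot_small','stand','pot_medium']:
    print(n,[(np.round(a['at'],3).tolist(),round(a['score'],2)) for a in robot.place_of(c,n)[:2]])
E
```

```text
{'time': 17.9, 'q': [-0.209, 0.6507, 1.4706, 0.0042, 1.0134, 1.1232], 'position': [0.6419, -0.0216, 0.1344], 'ft_force': [-0.625, -0.044, -0.3698], 'grip_width': 0.0871}
[[0.972, 0.234, 0.007], [0.234, -0.972, 0.002], [0.008, -0.0, -1.0]]
pot_small [([0.561, 0.287, -0.001], 0.24)]
stand [([0.656, -0.016, 0.001], 0.98)]
pot_medium [([0.689, 0.432, 0.001], 0.25)]
pot_small []
stand []
pot_medium [([0.666, -0.014, 0.068], 0.82)]
```

servo_tool --rows '[-0.33,0.0015,-0.0007,0.01,0,-0.33,0.0015,-0.0007,0.01,0,-0.33,0,0,0.005,0,-0.33,0,0,0,0,-0.33,0,0,0,0]' --newtons 20

```text
time: 18.72
position: [0.6465, -0.0198, 0.1115]
tool_rot: [0.993, 0.118, 0.006, 0.0]
ft_force: [0.2, 0.5, 0.6]
grip_width: 0.0626
grip_force: 0.0
```

```bash
python3 s.py
```

```text
{'time': 18.7167, 'q': [-0.2049, 0.6841, 1.4774, 0.0044, 0.9684, 1.1272], 'position': [0.6465, -0.0198, 0.1115], 'ft_force': [0.1672, 0.5237, 0.6443], 'grip_width': 0.0626}
[[0.972, 0.234, 0.012], [0.234, -0.972, 0.001], [0.012, 0.002, -1.0]]
```

servo_tool --rows '[-0.33,-0.0015,0,0.004,0,-0.33,0,0,0.003,0,1,0,0,0,0,1,0,0,0,0,1,0,0,0,0]' --newtons 20

```text
time: 19.13
position: [0.6448, -0.0193, 0.1052]
tool_rot: [0.993, 0.118, 0.006, -0.001]
ft_force: [-0.8, 3.7, -1.8]
grip_width: 0.0524
grip_force: 20.0
```

servo_tool --rows '[1,0,0,0,0,1,0,0,0,0]'

```text
time: 19.3
position: [0.6449, -0.0193, 0.1052]
tool_rot: [0.993, 0.118, 0.006, -0.0]
ft_force: [-0.4, 5.1, -2.4]
grip_width: 0.0528
grip_force: 20.0
```

```bash
python3 s.py
```

```text
{'time': 19.3, 'q': [-0.2052, 0.6907, 1.4857, 0.006, 0.9536, 1.1262], 'position': [0.6449, -0.0193, 0.1052], 'ft_force': [-0.403, 5.0667, -2.3567], 'grip_width': 0.0528}
[[0.972, 0.234, 0.012], [0.234, -0.972, 0.002], [0.013, 0.001, -1.0]]
```

servo_tool --rows '[1,0,-0.001,0,0,1,0,0,0,6.5,1,-0.0003,0,-0.0005,-6.5,1,-0.0003,0,-0.0005,-6.5,1,-0.0003,0,-0.0005,6.5]' --newtons 50

```text
time: 19.72
position: [0.6448, -0.0205, 0.107]
tool_rot: [0.993, 0.121, 0.007, 0.001]
ft_force: [-0.8, 2.8, -3.8]
grip_width: 0.0518
grip_force: 50.0
```

servo_tool --rows '[1,-0.0003,0,-0.0005,6.5,1,-0.0003,0,-0.0005,-6.5,1,-0.0003,0,-0.0005,-6.5,1,-0.0003,0,-0.0005,6.5,1,-0.0003,0,-0.0005,6.5]'

```text
time: 20.13
position: [0.6433, -0.0206, 0.1092]
tool_rot: [0.998, 0.06, 0.007, 0.001]
ft_force: [0.4, 1.9, -6.0]
grip_width: 0.0523
grip_force: 50.0
```

```bash
python3 s.py; python3 - <<'E'
from h import *
w=robot.camera('wrist');save(w,'w8.png')
for n in ['stand','pot_medium','pot_large']:
    print(n,[(np.round(a['at'],3).tolist(),round(a['score'],2)) for a in robot.place_of(w,n)[:2]])
E
```

```text
{'time': 20.1333, 'q': [-0.2064, 0.6829, 1.4894, 0.0028, 0.9549, 1.2428], 'position': [0.6433, -0.0206, 0.1092], 'ft_force': [0.3879, 1.9192, -5.9619], 'grip_width': 0.0523}
[[0.993, 0.12, 0.014], [0.12, -0.993, -0.001], [0.014, 0.002, -1.0]]
stand []
pot_medium [([0.664, -0.016, 0.069], 0.63)]
pot_large [([0.678, -0.014, 0.043], 0.98)]
```

servo_tool --rows '[1,-0.0003,0,-0.0005,-6.5,1,-0.0003,0,-0.0005,-6.5,1,-0.0003,0,-0.0005,6.5,1,-0.0003,0,-0.0005,6.5,1,-0.0003,0,-0.0005,-6.5]'

```text
time: 20.75
position: [0.6415, -0.021, 0.1115]
tool_rot: [0.993, 0.116, 0.007, 0.001]
ft_force: [0.2, -0.1, -7.9]
grip_width: 0.0523
grip_force: 50.0
```

servo_tool --rows '[1,-0.0003,0,-0.0005,-6.5,1,-0.0003,0,-0.0005,6.5,1,-0.0003,0,-0.0005,6.5,1,-0.0003,0,-0.0005,-6.5,1,-0.0003,0,-0.0005,-6.5]'

```text
time: 21.17
position: [0.6401, -0.0219, 0.1152]
tool_rot: [0.984, 0.178, 0.007, 0.002]
ft_force: [-2.8, -0.5, -0.3]
grip_width: 0.0523
grip_force: 50.0
```

servo_tool --rows '[1,-0.0003,0,-0.0005,6.5,1,-0.0003,0,-0.0005,6.5,1,-0.0003,0,-0.0005,-6.5,1,-0.0003,0,-0.0005,-6.5,1,-0.0003,0,-0.0005,6.5]'

```text
time: 21.58
position: [0.6387, -0.0217, 0.1176]
tool_rot: [0.993, 0.122, 0.007, 0.001]
ft_force: [-1.5, 1.4, -1.6]
grip_width: 0.0523
grip_force: 50.0
```

```bash
python3 s.py; python3 - <<'E'
from h import *
w=robot.camera('wrist');save(w,'w9.png')
for n in ['stand','pot_medium','pot_large']:
    print(n,[(np.round(a['at'],3).tolist(),round(a['score'],2)) for a in robot.place_of(w,n)[:2]])
E
```

```text
{'time': 21.5833, 'q': [-0.2098, 0.6666, 1.4965, 0.0032, 0.964, 1.1151], 'position': [0.6387, -0.0217, 0.1176], 'ft_force': [-1.5246, 1.3771, -1.5801], 'grip_width': 0.0523}
[[0.97, 0.242, 0.015], [0.242, -0.97, -0.0], [0.014, 0.004, -1.0]]
stand []
pot_medium [([0.662, -0.014, 0.079], 0.91)]
pot_large [([0.677, -0.012, 0.045], 0.71)]
```

servo_tool --rows '[1,-0.0025,0,-0.0043,0,1,-0.0025,0,-0.0043,0,1,-0.0025,0,-0.0043,0,1,-0.0025,0,-0.0043,0,1,-0.0025,0,-0.0043,0]'

```text
time: 22.2
position: [0.6263, -0.0241, 0.1392]
tool_rot: [0.993, 0.118, 0.008, 0.001]
ft_force: [0.2, -0.3, -1.1]
grip_width: 0.0521
grip_force: 50.0
```

servo_tool --rows '[1,-0.0025,0,-0.0043,0,1,-0.0025,0,-0.0043,0,1,-0.0025,0,-0.0043,0,1,-0.006,-0.01,-0.005,0,1,-0.0125,-0.0205,0,0]'

```text
time: 22.62
position: [0.5961, -0.0019, 0.1575]
tool_rot: [0.993, 0.117, 0.01, 0.002]
ft_force: [1.2, 0.5, -0.2]
grip_width: 0.0526
grip_force: 50.0
```

servo_tool --rows '[1,-0.015,-0.0245,0,0,1,-0.015,-0.0245,0,0,1,-0.015,-0.0245,0,0,1,-0.015,-0.0245,0,0,1,-0.015,-0.0245,0.01,0]'

```text
time: 23.03
position: [0.4918, 0.1024, 0.1462]
tool_rot: [0.993, 0.118, 0.009, 0.001]
ft_force: [1.4, -0.1, -2.1]
grip_width: 0.0521
grip_force: 50.0
```

servo_tool --rows '[1,-0.015,-0.0245,0.02,0,1,-0.015,-0.0245,0.025,0,1,-0.0145,-0.024,0.02,0,1,-0.009,-0.0145,0.01,0,1,0,0,0,0]'

```text
time: 23.45
position: [0.4143, 0.1754, 0.0669]
tool_rot: [0.993, 0.12, 0.002, 0.0]
ft_force: [0.1, -0.9, -1.7]
grip_width: 0.0523
grip_force: 50.0
```

```bash
python3 s.py; python3 - <<'E'
from h import *
t=robot.camera('top');w=robot.camera('wrist')
for c in (t,w):
  for n in ['pot_small','coaster_medium','pot_medium']:
    print(n,[(np.round(a['at'],3).tolist(),round(a['score'],2)) for a in robot.place_of(c,n)[:2]])
E
python3 s.py
```

```text
{'time': 23.45, 'q': [0.1518, 0.5832, 2.0, -0.0017, 0.5537, 1.4843], 'position': [0.4143, 0.1754, 0.0669], 'ft_force': [0.057, -0.918, -1.7073], 'grip_width': 0.0523}
[[0.971, 0.237, 0.005], [0.237, -0.971, -0.0], [0.005, 0.001, -1.0]]
pot_small [([0.442, -0.026, 0.007], 0.68), ([0.444, -0.212, -0.001], 0.2)]
coaster_medium [([0.445, 0.176, 0.003], 0.75), ([0.596, -0.316, -0.001], 0.38)]
pot_medium [([0.69, 0.433, 0.004], 0.29)]
pot_small []
coaster_medium [([0.444, 0.183, 0.001], 0.87)]
pot_medium [([0.439, 0.18, 0.031], 0.75)]
{'time': 23.85, 'q': [0.1448, 0.5803, 1.9916, -0.0026, 0.5531, 1.4831], 'position': [0.4221, 0.1733, 0.0691], 'ft_force': [-1.4996, 0.0188, -0.5999], 'grip_width': 0.0522}
[[0.972, 0.233, 0.017], [0.233, -0.973, 0.001], [0.016, 0.003, -1.0]]
```

servo_tool --rows '[1,-0.002,0.0005,0.005,0,1,-0.0022,0.0005,0.005,0,1,0,0,0.004,0,1,0,0,0.002,0,1,0,0,0,0]'

```text
time: 24.27
position: [0.4166, 0.1716, 0.0517]
tool_rot: [0.993, 0.118, 0.006, 0.001]
ft_force: [0.4, -0.2, -0.8]
grip_width: 0.0523
grip_force: 50.0
```

servo_tool --rows '[1,0,0,0.001,0,1,0,0,0,0]'

```text
time: 24.43
position: [0.4171, 0.1719, 0.0512]
tool_rot: [0.993, 0.118, 0.007, 0.0]
ft_force: [0.5, -0.5, -1.2]
grip_width: 0.0527
grip_force: 50.0
```

servo_tool --rows '[1,0,0,0.001,0,1,0,0,0,0]'

```text
time: 24.6
position: [0.4172, 0.1719, 0.0506]
tool_rot: [0.993, 0.118, 0.007, 0.0]
ft_force: [-0.3, -0.2, 1.1]
grip_width: 0.052
grip_force: 50.0
```

servo_tool --rows '[1,0,0,0.001,0,1,0,0,0,0]'

```text
time: 24.77
position: [0.4172, 0.1719, 0.0502]
tool_rot: [0.993, 0.118, 0.008, 0.001]
ft_force: [-1.8, -0.5, 8.0]
grip_width: 0.0524
grip_force: 50.0
```

servo_tool --rows '[1,0,0,-0.0004,0,1,0,0,0,0,1,0.0023,0,-0.0002,0,1,0.0023,0,-0.0002,0,1,0.0023,0,0,0]' --newtons 8

```text
time: 25.18
position: [0.4234, 0.1735, 0.0505]
tool_rot: [0.993, 0.118, 0.007, 0.0]
ft_force: [-1.6, 0.8, 4.7]
grip_width: 0.0527
grip_force: 8.0
```

servo_tool --rows '[1,0.0023,0,0,0,1,0.0023,0,0.0002,0,1,0.0023,0,0.0002,0,1,0.0023,0,0.0003,0,1,0.0023,0,0.0004,0]'

```text
time: 25.6
position: [0.4354, 0.1763, 0.0492]
tool_rot: [0.993, 0.118, 0.007, 0.0]
ft_force: [-0.2, 2.0, 1.7]
grip_width: 0.053
grip_force: 8.0
```

servo_tool --rows '[1,0.0023,0,0.0005,0,1,0.0023,0,0.0006,0,1,0.0023,0,0.0007,0,1,0.0023,0,0.0008,0,1,0,0,0,0]'

```text
time: 26.02
position: [0.4446, 0.1783, 0.0466]
tool_rot: [0.993, 0.118, 0.007, 0.001]
ft_force: [-0.7, 1.3, 2.1]
grip_width: 0.0531
grip_force: 8.0
```

```bash
python3 s.py; python3 - <<'E'
from h import *
w=robot.camera('wrist');save(w,'w10.png')
for n in ['coaster_medium','pot_medium']:
    print(n,[(np.round(a['at'],3).tolist(),round(a['score'],2)) for a in robot.place_of(w,n)[:2]])
E
```

```text
{'time': 26.0167, 'q': [0.1486, 0.6421, 1.9444, -0.003, 0.5403, 1.4857], 'position': [0.4446, 0.1783, 0.0466], 'ft_force': [-0.7412, 1.3476, 2.0709], 'grip_width': 0.0531}
[[0.972, 0.234, 0.015], [0.234, -0.972, 0.001], [0.015, 0.003, -1.0]]
coaster_medium []
pot_medium [([0.439, 0.176, -0.0], 0.84)]
```

servo_tool --rows '[1,0.0015,0,0.0005,0,-1,0,0,-0.001,0,-1,0,0,0,0,-1,0,0,0,0,-1,0,0,0,0]'

```text
time: 26.58
position: [0.4456, 0.1786, 0.0475]
tool_rot: [0.993, 0.118, 0.007, 0.001]
ft_force: [-0.4, 0.8, 0.3]
grip_width: 0.0713
grip_force: 0.0
```

servo_tool --rows '[-1,0,0,-0.004,0,-1,0,0,-0.015,0,-1,0,0,-0.025,0,-1,0,0,-0.03,0,-1,0,0,-0.02,0]'

```text
time: 27.0
position: [0.4445, 0.1787, 0.1435]
tool_rot: [0.993, 0.118, 0.008, 0.0]
ft_force: [0.6, 0.5, -0.0]
grip_width: 0.0864
grip_force: 0.0
```

servo_tool --rows '[-1,0.0155,0.0235,0,0,-1,0.0155,0.0235,0,0,-1,0.0155,0.0235,0,0,-1,0.0155,0.0235,0,0,-1,0.0155,0.0235,0,0]'

```text
time: 27.42
position: [0.5476, 0.0815, 0.1433]
tool_rot: [0.993, 0.118, 0.007, 0.001]
ft_force: [-0.5, -0.2, 0.6]
grip_width: 0.0873
grip_force: 0.0
```

servo_tool --rows '[-1,0.0155,0.0235,0,0,-1,0.0155,0.0235,0,0,-1,0.0155,0.0235,0,0,-1,0.0155,0.0235,0,0,-1,0.0155,0.0235,0,0]'

```text
time: 27.83
position: [0.6503, -0.0147, 0.1444]
tool_rot: [0.993, 0.118, 0.007, 0.0]
ft_force: [-0.1, 0.6, -0.8]
grip_width: 0.0866
grip_force: 0.0
```

servo_tool --rows '[-1,0,0,0,0,-1,0,0,0,0]'

```text
time: 28.0
position: [0.6504, -0.0149, 0.1441]
tool_rot: [0.993, 0.117, 0.007, 0.001]
ft_force: [-0.4, -0.2, -0.5]
grip_width: 0.0871
grip_force: 0.0
```

```bash
python3 s.py; python3 - <<'E'
from h import *
t=robot.camera('top');w=robot.camera('wrist')
for c in (t,w):
  for n in ['pot_medium','pot_large']:
    print(n,[(np.round(a['at'],3).tolist(),round(a['score'],2)) for a in robot.place_of(c,n)[:2]])
E
```

```text
{'time': 28.0, 'q': [-0.1961, 0.6458, 1.4471, 0.0041, 1.0345, 1.1385], 'position': [0.6504, -0.0149, 0.1441], 'ft_force': [-0.3817, -0.1653, -0.4822], 'grip_width': 0.0871}
[[0.973, 0.232, 0.015], [0.232, -0.973, 0.001], [0.014, 0.003, -1.0]]
pot_medium [([0.442, 0.173, 0.004], 0.58)]
pot_large []
pot_medium []
pot_large [([0.676, -0.008, 0.042], 0.8)]
```

servo_tool --rows '[-1,0.0015,0.0015,0.012,0,-1,0.0015,0.0015,0.015,0,-1,0,0,0.015,0,-1,0,0,0.008,0,-1,0,0,0,0]' --newtons 20

```text
time: 28.72
position: [0.6521, -0.0152, 0.0914]
tool_rot: [0.993, 0.118, 0.005, -0.0]
ft_force: [0.2, -0.2, -0.9]
grip_width: 0.0868
grip_force: 0.0
```

```bash
python3 s.py
```

```text
{'time': 28.7167, 'q': [-0.196, 0.7182, 1.471, 0.0043, 0.9439, 1.1358], 'position': [0.6521, -0.0152, 0.0914], 'ft_force': [0.1815, -0.1932, -0.93], 'grip_width': 0.0868}
[[0.972, 0.234, 0.009], [0.234, -0.972, 0.002], [0.009, 0.0, -1.0]]
```

servo_tool --rows '[-1,0,0.001,0.003,0,-1,0,0,0.0015,0,1,0,0,0,0,1,0,0,0,0,1,0,0,0,0]' --newtons 20

```text
time: 29.13
position: [0.6548, -0.0169, 0.0905]
tool_rot: [0.993, 0.118, 0.008, 0.001]
ft_force: [0.5, 0.3, -0.1]
grip_width: 0.0742
grip_force: 0.0
```

servo_tool --rows '[1,0,0,0,0,1,0,0,0,0,1,0,0,0,0]'

```text
time: 29.38
position: [0.6546, -0.0165, 0.0903]
tool_rot: [0.993, 0.118, 0.007, 0.0]
ft_force: [0.0, 1.7, 2.7]
grip_width: 0.0659
grip_force: 19.9
```

```bash
python3 s.py
```

```text
{'time': 29.3833, 'q': [-0.1974, 0.7206, 1.4696, 0.0049, 0.9369, 1.1343], 'position': [0.6546, -0.0165, 0.0903], 'ft_force': [0.0142, 1.7128, 2.6859], 'grip_width': 0.0659}
[[0.972, 0.234, 0.015], [0.234, -0.972, 0.001], [0.015, 0.002, -1.0]]
```

servo_tool --rows '[-0.65,0,0,0,0,-0.65,0,0,0.0015,0,-0.65,0,0,0.0018,0,1,0,0,0,0,1,0,0,0,0]'

```text
time: 29.8
position: [0.6545, -0.0164, 0.0868]
tool_rot: [0.993, 0.118, 0.007, 0.0]
ft_force: [-1.4, 2.6, 4.0]
grip_width: 0.0664
grip_force: 20.8
```

servo_tool --rows '[1,0,0,0,0,1,0,0,0,0]' --newtons 50

```text
time: 29.97
position: [0.6545, -0.0164, 0.0868]
tool_rot: [0.993, 0.118, 0.007, 0.0]
ft_force: [-0.1, 1.8, 4.8]
grip_width: 0.0652
grip_force: 50.7
```

```bash
python3 s.py
```

```text
{'time': 29.9667, 'q': [-0.1974, 0.7254, 1.4713, 0.0051, 0.9309, 1.1342], 'position': [0.6545, -0.0164, 0.0868], 'ft_force': [-0.1013, 1.8294, 4.8091], 'grip_width': 0.0652}
[[0.972, 0.234, 0.015], [0.234, -0.972, 0.001], [0.014, 0.002, -1.0]]
```

servo_tool --rows '[1,0,0,0,6.5,1,-0.0002,0,-0.0005,-6.5,1,-0.0003,0,-0.0005,-6.5,1,-0.0003,0,-0.0005,6.5,1,-0.0003,0,-0.0005,6.5]' --newtons 56

```text
time: 30.38
position: [0.6528, -0.0177, 0.0871]
tool_rot: [0.998, 0.06, 0.006, 0.001]
ft_force: [0.7, -0.3, -5.1]
grip_width: 0.0653
grip_force: 56.4
```

servo_tool --rows '[1,-0.0003,0,-0.0005,-6.5,1,-0.0003,0,-0.0005,-6.5,1,-0.0003,0,-0.0005,6.5,1,-0.0003,0,-0.0005,6.5,1,-0.0003,0,-0.0005,-6.5]'

```text
time: 30.8
position: [0.6504, -0.0177, 0.0885]
tool_rot: [0.993, 0.115, 0.005, 0.0]
ft_force: [0.9, -0.0, -6.7]
grip_width: 0.066
grip_force: 55.6
```

```bash
python3 s.py; python3 - <<'E'
from h import *
w=robot.camera('wrist');t=robot.camera('top')
for c in (w,t):
  for n in ['stand','pot_large']:
    print(n,[(np.round(a['at'],3).tolist(),round(a['score'],2)) for a in robot.place_of(c,n)[:2]])
E
```

```text
{'time': 30.8, 'q': [-0.2, 0.7199, 1.4783, 0.0036, 0.9332, 1.1389], 'position': [0.6504, -0.0177, 0.0885], 'ft_force': [0.9289, -0.0342, -6.6921], 'grip_width': 0.066}
[[0.974, 0.228, 0.011], [0.228, -0.974, 0.001], [0.011, 0.002, -1.0]]
stand []
pot_large [([0.672, -0.014, 0.048], 0.96)]
stand [([0.649, -0.016, 0.004], 0.55)]
pot_large []
```

servo_tool --rows '[1,0,0,-0.0003,-6.5,1,0,0,-0.0003,6.5,1,0,0,-0.0003,6.5,1,0,0,-0.0003,-6.5,1,0,0,-0.0003,-6.5]'

```text
time: 31.52
position: [0.6501, -0.0173, 0.0921]
tool_rot: [0.985, 0.175, 0.005, 0.0]
ft_force: [-2.0, -1.5, -4.6]
grip_width: 0.0658
grip_force: 55.4
```

```bash
python3 s.py; python3 - <<'E'
from h import *
s=robot.camera('scene');save(s,'s2.png')
a=cv2.imread('pics/scene0.png',0).astype(np.float32);b=cv2.cvtColor(s['pixels'],cv2.COLOR_RGB2GRAY).astype(np.float32)
cam=scam(s);c,sn=.972,.233;o=np.array([.654,-.018])
for ax,ay in [(-1,1),(1,1),(-1,-1)]:
    X=np.array([o[0]+c*ax*.075-sn*ay*.07,o[1]+sn*ax*.075+c*ay*.07,.018]);q=proj(cam,X)[0]
    x,y=q.astype(int);T=a[y-7:y+8,x-9:x+10];S=b[y-14:y+15,x-16:x+17]
    r=cv2.matchTemplate(S,T,cv2.TM_CCOEFF_NORMED);_,v,_,l=cv2.minMaxLoc(r)
    g=proj(cam,X+[.01,0,0])[0]-q;print(q.round(),'shift px',l[0]-7,l[1]-7,'score',round(v,2),'px per 10mm x',g.round(1))
E
```

```text
{'time': 31.5167, 'q': [-0.1997, 0.7149, 1.4769, 0.0041, 0.94, 1.0168], 'position': [0.6501, -0.0173, 0.0921], 'ft_force': [-2.012, -1.5038, -4.6326], 'grip_width': 0.0658}
[[0.939, 0.345, 0.01], [0.345, -0.939, 0.001], [0.01, 0.002, -1.0]]
[327. 266.] shift px -1 1 score 0.63 px per 10mm x [-1.9 -2.1]
[288. 241.] shift px 0 0 score 0.94 px per 10mm x [-1.6 -1.8]
[370. 248.] shift px 7 -7 score 0.31 px per 10mm x [-2.1 -1.8]
```

servo_tool --rows '[1,-0.0002,0,-0.0005,6.5,1,-0.0002,0,-0.0005,6.5,1,-0.0002,0,-0.0005,-6.5,1,-0.0002,0,-0.0005,-6.5,1,-0.0002,0,-0.0005,6.5]'

```text
time: 31.98
position: [0.6503, -0.0174, 0.0954]
tool_rot: [0.993, 0.119, 0.007, 0.0]
ft_force: [-1.7, 1.4, -3.0]
grip_width: 0.0658
grip_force: 55.7
```

servo_tool --rows '[1,-0.0003,0,-0.0005,6.5,1,-0.0003,0,-0.0005,-6.5,1,-0.0003,0,-0.0005,-6.5,1,-0.0003,0,-0.0005,6.5,1,-0.0003,0,-0.0005,6.5]'

```text
time: 32.4
position: [0.649, -0.0175, 0.0978]
tool_rot: [0.998, 0.057, 0.007, -0.0]
ft_force: [-1.1, 1.3, -1.4]
grip_width: 0.0658
grip_force: 55.7
```

servo_tool --rows '[1,-0.0003,0,-0.0005,-6.5,1,-0.0003,0,-0.0005,-6.5,1,-0.0003,0,-0.0005,6.5,1,-0.0003,0,-0.0005,6.5,1,-0.0003,0,-0.0005,-6.5]'

```text
time: 32.82
position: [0.648, -0.0187, 0.1004]
tool_rot: [0.993, 0.114, 0.007, 0.001]
ft_force: [-0.5, -2.5, -2.7]
grip_width: 0.0659
grip_force: 55.6
```

```bash
python3 s.py; python3 - <<'E'
from h import *
w=robot.camera('wrist');t=robot.camera('top')
for c in (w,t):
  for n in ['stand','pot_large']:
    print(n,[(np.round(a['at'],3).tolist(),round(a['score'],2)) for a in robot.place_of(c,n)[:2]])
E
```

```text
{'time': 32.8167, 'q': [-0.2023, 0.6998, 1.4821, 0.0035, 0.9451, 1.1387], 'position': [0.648, -0.0187, 0.1004], 'ft_force': [-0.4547, -2.4852, -2.6899], 'grip_width': 0.0659}
[[0.974, 0.226, 0.015], [0.226, -0.974, -0.0], [0.014, 0.004, -1.0]]
stand []
pot_large [([0.672, -0.014, 0.059], 0.56)]
stand [([0.654, -0.016, -0.003], 0.59)]
pot_large []
```

servo_tool --rows '[1,-0.0025,0,-0.0043,0,1,-0.0025,0,-0.0043,0,1,-0.0025,0,-0.0043,0,1,-0.0025,0,-0.0043,0,1,-0.0025,0,-0.0043,0]'

```text
time: 33.53
position: [0.6357, -0.0215, 0.1221]
tool_rot: [0.993, 0.118, 0.008, 0.001]
ft_force: [0.7, 0.1, -1.3]
grip_width: 0.0658
grip_force: 55.7
```

servo_tool --rows '[1,-0.0025,0,-0.0043,0,1,-0.0025,0,-0.0043,0,1,-0.0025,0,-0.0043,0,1,-0.01,0.001,-0.006,0,1,-0.018,0.005,-0.004,0]'

```text
time: 33.95
position: [0.603, -0.0351, 0.1447]
tool_rot: [0.993, 0.118, 0.009, 0.001]
ft_force: [0.9, -0.4, -1.5]
grip_width: 0.0659
grip_force: 55.7
```

servo_tool --rows '[1,-0.0225,0.013,0,0,1,-0.0225,0.013,0,0,1,-0.0225,0.0135,0,0,1,-0.0225,0.0135,0,0,1,-0.0225,0.0135,0,0]'

```text
time: 34.37
position: [0.5067, -0.127, 0.1428]
tool_rot: [0.993, 0.118, 0.007, 0.001]
ft_force: [-0.2, -0.0, -1.5]
grip_width: 0.0657
grip_force: 55.7
```

servo_tool --rows '[1,-0.0225,0.0135,0.01,0,1,-0.0225,0.0135,0.018,0,1,-0.0225,0.0135,0.018,0,1,-0.0225,0.0135,0.015,0,1,-0.0215,0.0135,0.007,0]'

```text
time: 34.78
position: [0.4145, -0.2182, 0.0721]
tool_rot: [0.993, 0.118, 0.006, -0.0]
ft_force: [-0.1, -0.2, -1.6]
grip_width: 0.0653
grip_force: 55.7
```

servo_tool --rows '[1,0,0,0,0,1,0,0,0,0]'

```text
time: 34.95
position: [0.4155, -0.2188, 0.0729]
tool_rot: [0.993, 0.116, 0.007, 0.0]
ft_force: [0.8, -0.3, -1.2]
grip_width: 0.0655
grip_force: 55.7
```

```bash
python3 s.py; python3 - <<'E'
from h import *
w=robot.camera('wrist');t=robot.camera('top')
for c,L in ((w,['coaster_large','pot_large']),(t,['stand','pot_small'])):
  for n in L:
    print(n,[(np.round(a['at'],3).tolist(),round(a['score'],2)) for a in robot.place_of(c,n)[:2]])
E
```

```text
{'time': 34.95, 'q': [-0.7302, 0.5823, 1.9535, 0.0181, 0.5963, 0.5928], 'position': [0.4155, -0.2188, 0.0729], 'ft_force': [0.7547, -0.2612, -1.1872], 'grip_width': 0.0655}
[[0.973, 0.231, 0.014], [0.231, -0.973, 0.001], [0.014, 0.002, -1.0]]
coaster_large []
pot_large [([0.436, -0.211, 0.03], 0.73)]
stand [([0.652, -0.018, 0.002], 0.95), ([0.439, -0.211, 0.034], 0.43)]
pot_small [([0.441, -0.027, 0.002], 0.52), ([0.442, -0.025, 0.004], 0.5)]
```

servo_tool --rows '[1,-0.0012,-0.001,0.004,0,1,0,-0.0005,0.004,0,1,0,0,0.003,0,1,0,0,0,0]'

```text
time: 35.58
position: [0.4148, -0.2163, 0.0611]
tool_rot: [0.993, 0.118, 0.007, -0.0]
ft_force: [0.5, -0.5, -1.1]
grip_width: 0.0659
grip_force: 55.7
```

servo_tool --rows '[1,0,0,0.001,0,1,0,0,0,0]'

```text
time: 35.75
position: [0.4151, -0.2168, 0.0605]
tool_rot: [0.993, 0.118, 0.007, 0.0]
ft_force: [-0.4, -0.7, -1.2]
grip_width: 0.0658
grip_force: 55.7
```

servo_tool --rows '[1,0,0,0.001,0,1,0,0,0,0]'

```text
time: 35.92
position: [0.4152, -0.2169, 0.0597]
tool_rot: [0.993, 0.118, 0.007, 0.0]
ft_force: [0.4, 1.2, -0.9]
grip_width: 0.0657
grip_force: 55.7
```

servo_tool --rows '[1,0,0,0.001,0,1,0,0,0,0]'

```text
time: 36.08
position: [0.4152, -0.2169, 0.0587]
tool_rot: [0.993, 0.118, 0.007, 0.0]
ft_force: [0.2, 0.2, -2.0]
grip_width: 0.0657
grip_force: 55.7
```

servo_tool --rows '[1,0,0,0.001,0,1,0,0,0,0]'

```text
time: 36.25
position: [0.4152, -0.2169, 0.058]
tool_rot: [0.993, 0.118, 0.007, 0.001]
ft_force: [0.0, 0.5, 2.8]
grip_width: 0.0658
grip_force: 55.7
```

servo_tool --rows '[1,0,0,0.001,0,1,0,0,0,0]'

```text
time: 36.42
position: [0.4153, -0.2169, 0.0576]
tool_rot: [0.993, 0.118, 0.007, 0.001]
ft_force: [-0.9, 1.0, 10.6]
grip_width: 0.0657
grip_force: 55.7
```

servo_tool --rows '[1,0,0,0.0007,0,1,0,0,0,0]'

```text
time: 36.58
position: [0.4154, -0.2169, 0.0575]
tool_rot: [0.993, 0.118, 0.008, 0.001]
ft_force: [-1.2, 1.3, 14.0]
grip_width: 0.0654
grip_force: 55.7
```

servo_tool --rows '[1,0,0,-0.0011,0,1,0,0,0,0,1,0.0023,0,-0.0001,0,1,0.0023,0,-0.0001,0,1,0.0023,0,0,0]' --newtons 9

```text
time: 37.0
position: [0.4224, -0.2158, 0.0577]
tool_rot: [0.993, 0.118, 0.008, 0.001]
ft_force: [-0.4, -2.0, 2.1]
grip_width: 0.0664
grip_force: 9.0
```

servo_tool --rows '[1,0.0023,0,0.0001,0,1,0.0023,0,0.0002,0,1,0.0023,0,0.0003,0,1,0.0023,0,0.0003,0,1,0.0023,0,0.0004,0]'

```text
time: 37.42
position: [0.4332, -0.2124, 0.0561]
tool_rot: [0.993, 0.118, 0.007, 0.0]
ft_force: [0.5, -0.8, 0.6]
grip_width: 0.0663
grip_force: 9.0
```

servo_tool --rows '[1,0.0023,0,0.0005,0,1,0.0023,0,0.0006,0,1,0.0023,0,0.0007,0,1,0.0023,0,0.0008,0,1,0,0,0,0]'

```text
time: 37.83
position: [0.442, -0.2097, 0.0536]
tool_rot: [0.993, 0.118, 0.007, -0.0]
ft_force: [-0.2, -0.6, -0.2]
grip_width: 0.066
grip_force: 9.0
```

servo_tool --rows '[1,0.0023,0,0.0008,0,1,0.0015,0,0.0006,0,1,0,0,0,0]'

```text
time: 38.08
position: [0.4457, -0.209, 0.0524]
tool_rot: [0.993, 0.118, 0.007, 0.0]
ft_force: [-0.5, 0.7, 0.6]
grip_width: 0.0657
grip_force: 9.0
```

```bash
python3 s.py; python3 - <<'E'
from h import *
w=robot.camera('wrist')
for n in ['pot_large']:
    print(n,[(np.round(a['at'],3).tolist(),round(a['score'],2)) for a in robot.place_of(w,n)[:2]])
E
```

```text
{'time': 38.0833, 'q': [-0.6721, 0.6391, 1.9072, 0.0176, 0.5856, 0.6479], 'position': [0.4457, -0.209, 0.0524], 'ft_force': [-0.4737, 0.7451, 0.5807], 'grip_width': 0.0657}
[[0.972, 0.234, 0.014], [0.234, -0.972, 0.002], [0.014, 0.002, -1.0]]
pot_large [([0.441, -0.213, 0.005], 0.95)]
```

servo_tool --rows '[1,0,0,0.001,0,1,0,0,0,0,1,0,0,0.001,0,1,0,0,0,0]'

```text
time: 38.52
position: [0.4458, -0.2083, 0.0511]
tool_rot: [0.993, 0.117, 0.007, -0.0]
ft_force: [1.0, 5.2, 6.2]
grip_width: 0.0656
grip_force: 9.0
```

```bash
python3 s.py; python3 - <<'E'
from h import *
o=robot.get_obs();p=robot.camera('wrist');save(p,'w11.png')
cw=wcam(p,o);z=3;im=cv2.resize(p['pixels'][:,:,::-1],None,fx=z,fy=z,interpolation=cv2.INTER_CUBIC)
t=np.linspace(0,6.3,60);ax=np.array([.4445,-.210])
for h,r in [(.068,.033),(.004,.026),(.004,.044)]:
    q=proj(cw,np.c_[ax[0]+r*np.cos(t),ax[1]+r*np.sin(t),np.full(60,h)]);cv2.polylines(im,[(q*z).astype(int)],True,(0,0,255),1)
c=(proj(cw,[*ax,.03])[0]*z).astype(int);cv2.imwrite('pics/w11o.png',im[max(0,c[1]-300):c[1]+300,max(0,c[0]-400):c[0]+400])
E
```

```text
{'time': 38.5167, 'q': [-0.6717, 0.6415, 1.9084, 0.02, 0.5821, 0.6478], 'position': [0.4458, -0.2083, 0.0511], 'ft_force': [1.0002, 5.1649, 6.194], 'grip_width': 0.0656}
[[0.972, 0.232, 0.014], [0.232, -0.973, 0.003], [0.015, 0.001, -1.0]]
```

View pics/w11o.png

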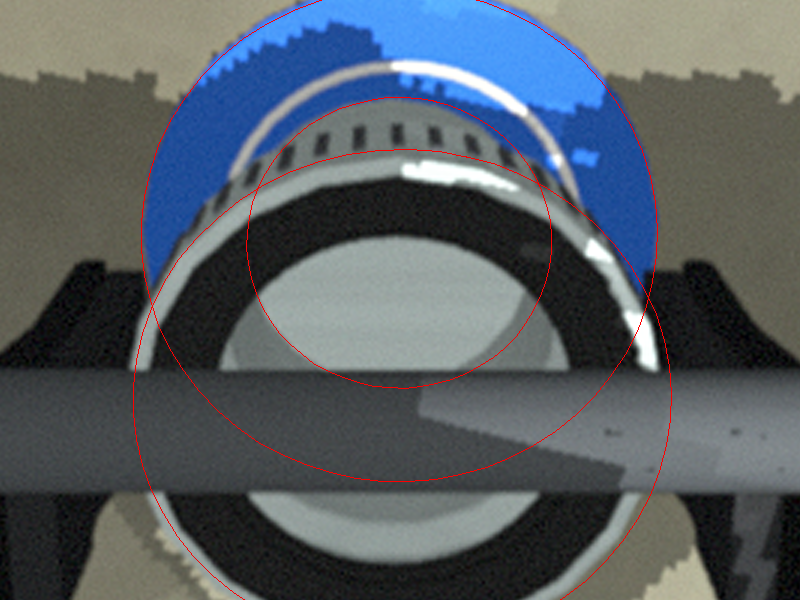

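servo_tool --rows '[1,0,0,-0.001,0,-1,0,0,0,0,-1,0,0,0,0,-1,0,0,0,0,-1,0,0,0,0]'

```text
time: 38.98
position: [0.446, -0.2099, 0.0515]
tool_rot: [0.993, 0.118, 0.007, 0.001]
ft_force: [-0.0, -0.1, 0.4]
grip_width: 0.0831
grip_force: 0.0
```

servo_tool --rows '[-1,0,0,-0.003,0,-1,0,0,-0.01,0,-1,0,0,-0.025,0,-1,0,0,-0.035,0,-1,0,0,-0.035,0]'

```text
time: 39.4
position: [0.4435, -0.2091, 0.1607]
tool_rot: [0.993, 0.118, 0.006, -0.0]
ft_force: [0.9, -1.2, 0.2]
grip_width: 0.0866
grip_force: 0.0
```

servo_tool --rows '[-1,0,0.035,-0.035,0,-1,0,0.035,-0.03,0,-1,0,0.035,0,0,-1,0,0.035,0,0,-1,0,0.035,0,0]'

```text
time: 39.82
position: [0.4826, -0.3726, 0.2188]
tool_rot: [0.993, 0.118, 0.008, 0.002]
ft_force: [0.7, 0.3, -0.5]
grip_width: 0.0872
grip_force: 0.0
```

servo_tool --rows '[-1,0,0.025,0,0,-1,0,0,0,0,-1,0,0,0,0]'

```text
time: 40.07
position: [0.4878, -0.3965, 0.217]
tool_rot: [0.993, 0.117, 0.007, 0.001]
ft_force: [-0.1, 0.1, -1.0]
grip_width: 0.0872
grip_force: 0.0
```

```bash
python3 s.py; python3 - <<'E'
from h import *
t=robot.camera('top');s=robot.camera('scene');save(t,'t12.png');save(s,'s12.png')
for c in (t,s):
  for n in ['pot_small','pot_medium','pot_large','stand']:
    print(n,[(np.round(a['at'],3).tolist(),round(a['score'],2)) for a in robot.place_of(c,n)[:2]])
# visible blue around each pot, and pot-outline centroid against an upright pot's
cam=scam(t)
for n,ax,h,r in [('pot_small',(.4425,-.0235),.052,.02),('pot_medium',(.444,.1775),.060,.0265),('pot_large',(.4445,-.21),.068,.033)]:
    m=robot.outline_of(t,n); q=proj(cam,[*ax,h])[0]
    if m:
        ys,xs=np.nonzero(m[0]['region']); print(n,'score',round(m[0]['score'],2),'outline bbox',xs.min(),xs.max(),ys.min(),ys.max(),'centre',xs.mean().round(1),ys.mean().round(1),'rim pred',q.round(1),'r px',round(cam[0][0,0]*r/1.34,1))
E
```

```text
{'time': 40.0667, 'q': [-0.8657, 0.5341, 1.4377, 0.0125, 1.1609, 0.4659], 'position': [0.4878, -0.3965, 0.217], 'ft_force': [-0.1243, 0.052, -0.9703], 'grip_width': 0.0872}
[[0.973, 0.232, 0.015], [0.232, -0.973, 0.001], [0.014, 0.003, -1.0]]
pot_small [([0.442, -0.026, 0.005], 0.54)]
pot_medium [([0.441, 0.176, 0.005], 0.66)]
pot_large [([0.441, -0.21, 0.001], 0.69)]
stand [([0.653, -0.015, 0.001], 0.8), ([0.445, 0.175, -0.0], 0.5)]
pot_small []
pot_medium [([0.441, 0.175, 0.004], 0.82)]
pot_large [([0.562, 0.289, -0.001], 0.21)]
stand [([0.65, -0.017, -0.001], 0.79)]
pot_small score 0.65 outline bbox 348 362 283 297 centre 354.8 290.2 rim pred [354.3 289.4] r px 7.5
pot_medium score 0.83 outline bbox 270 289 278 297 centre 279.3 287.1 rim pred [278.6 286.6] r px 10.0
pot_large score 0.87 outline bbox 413 438 279 303 centre 425.3 291.1 rim pred [425.7 291. ] r px 12.4
```

```bash
python3 -c "
from rig import robot
print(robot.hand_in())"
```

```text
the job is handed in; nothing more can be done
None
```

All three pots were drawn out smallest first and each set on its own coaster. The last camera check put each within about 3 mm of its coaster's centre, with upright-looking outlines, and the stand within about 3 mm of where it started. I handed the job in at about 40 s; the hand-in returned no verdict.

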